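# Uncover the filling funnel and pour the caps into the jar

## Robot

A 6-joint arm with a two-finger parallel gripper is mounted at the origin on a cart in front of the work surface, level with it; the furniture and walls round the work are solid. World frame = base frame: x ahead of the robot, y to its left, z up, the work surface at z = 0. Lengths are in m, angles in rad, forces in N, time in s.
With the tool pointing down it reaches from about 0.325 to 0.775 m from the base axis. Payload 9.3 kg.
Tool frame: the origin (TCP) lies at the very end of the fingers, on their centre line; the grasp point (between the pads) lies 19 mm behind it; x points along the fingers, y is the direction in which the jaws open and shut, and the axes are right-handed (so a half turn about x gives the same grasp; the last joint's range is limited). The gripper opens to 85 mm and grips with 20 to 120 N. Pads are 22 mm wide; open, the fingers measure 114 mm over their backs; the gripper's body (76 mm by 85 mm) begins 54 mm behind the grasp point. The pads swing forward as they close: fully open they stand 13 mm farther back than shut.
Start: joints at [-1.501, 0.259, 0.021, 1.334, 0, 1.418], TCP at [0.122, -0.536, 0.231] pointing down, gripper open.
Joint ranges: [-3.04, 3.04], [-0.91, 1.82], [-1.04, 1.36], [-1.92, 1.95], [-1.52, 1.45], [-3.14, 3.14]. Speed limits (rad/s): [2.22, 2.22, 2.79, 3.14, 3.14, 3.14].

## Interface

Orientations are given as a 3x3 rotation matrix whose columns are the frame's x, y, z axes.
In Python, from station import manip gives the robot as it stands.
- The arm moves only by the tool play_rows, never from a script. Its argument "plan" is one flat list of numbers, 6 for each row, row after row: the shift along the tool's x, y, z in mm, then the turn, a rotation vector about the tool's x, y, z in degrees. A call has 1 to 8 rows; each row is the pose to reach, as a shift and turn from the pose commanded when the call began, along the tool's axes at that moment; what a row does not reach only later rows make up. A row lasts 1/12 s, in which the tool goes at most 41.7 mm and 7.16 degrees, less where a joint would pass 70% of its speed; a pose out of reach is approached as far as the arm can. A call with a gripper value outside its range is refused whole. "hand" is the opening, from 0 (shut) to 1 (fully open), set as the call begins (left out, the last holds). The fingers move at their own pace and stop on an object; "newtons" is the grip in N (left out, the last holds). Time passes only in rows, so rows that repeat a pose let the fingers close. It gives the time, the measured TCP pose, the force and the opening at its end, in the units of the state.
- manip.get_obs(): the state, without advancing time (a new reading comes with each control period).
- manip.get_image(name): name is "scene" or "side" or "wrist"; returns the picture (384x512x3 uint8, red, green, blue); there is no depth.
- manip.get_calibration(name): a dict with "mtx" (3x3 intrinsics, pixels), "dist" ([k1, k2, p1, p2, k3] as OpenCV has them; the pictures are not rectified), "eye" and "orientation" of the camera in the world; the wrist camera has in their place "hand_eye" (4x4, takes a point from camera to tool coordinates, whose origin is the TCP and whose axes are the tool frame's). Camera axes: x right, y up, looking along -z (the intrinsics and any distortion apply to the point x, -y, -z); pixel columns grow to the right and rows downward; lengths in m; the calibration is good to about 2 mm. A picture is of the moment at which its call begins: read the wrist's pose just before it. get_calibration takes no time and is no camera call.
- manip.close_job(): hands the job in, once; it reports no verdict.
The state is a dict: "time_s": time; "joint_pos": joint angles; "joint_vel": joint speeds; "effort": joint torques, N m; "tool_pos": TCP position; "ee_rot": TCP orientation; "ft_force": force on the tool from outside, world axes, zero at the start; "torque": the same for the moment, N m; "gripper_width": finger opening in m.
Only numpy, scipy, OpenCV 4.12 (cv2) and the standard library are available. Lean on these libraries where they do the work, as an engineer would, in place of code of your own. Each camera call takes 0.05 s, during which the arm holds its last target.

## Task

The blue dust cover sits on two tight dowels over the funnel of the filling stand: lift it straight up, keeping it level, and lay it flat in the middle of the black rubber mat. Then take the steel scoop by its handle, pour all six orange caps through the funnel into the clear jar below it, and set the empty scoop back down upright on the table. Leave the other things on the table where they are.

Things in the scene. Friction and masses are not known exactly. Their poses are not given: they have to be found in the camera images.
- stand: Filling stand, fixed. Origin: centre of its underside, z up. Steel base plate 84 (x) x 152 (y) x 8 mm with a clear jar at its centre and a white funnel above that. Two round posts 16 mm thick at y = -66 and +66 mm, x = 0, carry the funnel; above 140 mm height they become dowels 10 mm in diameter that end at 158 mm
- mouth (a point): Centre of the funnel's mouth, 2 mm above its rim (which lies at 138 mm), 140 mm above the table, on the axis of funnel and jar; axes as the stand's. The mouth is 99 mm inside (104 mm outside) in diameter and narrows to a spout of 38 mm inside diameter between 86 and 70 mm height, which ends in the jar's mouth
- jar_floor (a point): Centre of the jar's inner floor, 12 mm above the table, on the axis of the funnel. The jar is fixed to the stand, 48 mm inside diameter, rim 74 mm above the table
- cover: Blue dust cover, loose, 200 to 325 g: a plate 108 (x) x 158 (y) x 8 mm with two through holes of 12.4 mm at y = -66 and +66 mm over the stand's dowels. Origin: centre of its underside, which rests on the lugs at the dowels' feet at 140 mm height, so that it must rise 18 mm to come free
- cover_grip (a point): Centre of the black bar handle on the cover, 38 mm above the cover's underside, over its middle; axes as the cover's. The bar is 14 mm wide (x), 14 mm high and 64 mm long (along y); it bridges 23 mm above the plate on two legs
- mat: Black rubber mat, fixed on the table, 124 (x) x 190 (y) x 3 mm. Origin: centre of its underside. (Behind the work stand grey crates 180 mm high, fixed; their front rims lie about 0.54 m ahead of the robot's base axis, or 80 mm beyond the mat's centre)
- scoop: Loose steel boat-shaped scoop, 100 to 180 g empty. Origin: centre of its flat underside; x along it, handle to -x, z up. Bowl 62 mm long, floor 32 mm wide, upright end walls; both long sides (+y, -y) flare 50 degrees outward to a rim 29 mm high, 99 mm across. It pours over either long side, rolled about its x axis; caps slide from about 60 degrees, all are out at 85
- scoop_grip (a point): Point on the scoop's handle to grip, 85 mm toward -x from the scoop's origin and 30 mm above its underside, in the middle of the handle's section. The black handle runs along the scoop's x from 50 to 128 mm behind the origin and is round, 16 mm in diameter. Axes as the scoop's
- cap_0: Orange plastic cap, 16 mm diameter, 13 mm high, 10 g, lying in the scoop. Origin: its centre
- cap_1: As cap_0
- cap_2: As cap_0
- cap_3: As cap_0
- cap_4: As cap_0
- cap_5: As cap_0
- tube_3: Bystander: loose orange tapered tube lying down, 98 mm long along its y, 20 mm thick. Origin: centre of its underside
- tube_4: Bystander: another such orange tube
- cone_0: Bystander: loose thin paper cone lying down, 92 mm long along its y, 12 mm thick. Origin: centre of its underside
- weight_0: Bystander: brass check weight, 22 mm diameter, 26 mm high. Origin: centre of its underside
- lot_stamp: Bystander: hand stamp with black knob, 27 x 52 x 70 mm high. Origin: centre of its underside

How it is judged:
On the way, in this order (a step that is already met when the one before it is completed fails the run):
1. the cover has been lifted clear of the dowels, level (z of cover_grip in the frame of stand above 0.2 m and angle between cover_grip's own z axis and vertical below 0.2 rad), for 0.05 s.
2. the cover lies flat on the mat, let go (horizontal distance between cover_grip and mat below 0.045 m and height (world z) of cover_grip below 0.048 m and angle between cover_grip's own z axis and vertical below 0.1 rad and contact force between cover and the fingers below 0.1 N), for 0.2 s.
3. the scoop is tipped over the funnel (angle between scoop's own z axis and vertical above 0.6 rad and horizontal distance between scoop_grip and mouth below 0.2 m and height (world z) of scoop above 0.12 m), for 0.05 s.
4. all six caps are in the jar (horizontal distance between each of cap_0, cap_1, cap_2, cap_3, cap_4, cap_5 and jar_floor below 0.025 m and height (world z) of cap_0 between 0.01 and 0.074 m and height (world z) of cap_1 between 0.01 and 0.074 m and height (world z) of cap_2 between 0.01 and 0.074 m and height (world z) of cap_3 between 0.01 and 0.074 m and height (world z) of cap_4 between 0.01 and 0.074 m and height (world z) of cap_5 between 0.01 and 0.074 m), for 0.2 s.
At the end, for the whole second after the job is handed in: The cover lies flat (within 0.1 rad) on the mat with its centre within 45 mm of the mat's centre, all six caps lie in the jar below the funnel, and the scoop stands upright (within 0.15 rad) at rest on the table, released (all of step 2 and all of step 4 and height (world z) of scoop between -0.01 and 0.012 m and angle between scoop's own z axis and vertical below 0.15 rad and linear speed of scoop below 0.02 m/s and contact force between scoop and the fingers below 0.1 N); the robot touches nothing.
It fails at once if the cover is tilted by more than 0.25 rad (angle between cover_grip's own z axis and vertical above 0.25 rad).
It fails at once if a bystander is moved by more than 30 mm (distance of any of tube_3, tube_4, cone_0, weight_0, lot_stamp from where it was at the start of the episode above 0.03 m).
It also fails if it takes over 72 s, if anything falls off the work surface, if the arm or the gripper's body presses on something with over 40 N, if the wrist force passes 120 N, or if a joint passes its speed limit or range.

## Working session

There is one attempt and no reset: what is moved stays moved. The work goes in short steps, Python scripts to look and compute and a tool call to move; the robot and the scene stay as the last step left them, time stands still between calls to the robot, and variables do not carry over. Pictures are saved under pics/ and viewed, and the job is handed in when it is done.

Besides the shell and the picture viewer there is one more tool, called as name(argument=value, ...) on one line, values as JSON. play_rows: Moves the arm, as the interface text tells. Its arguments: {"type":"object","properties":{"plan":{"type":"array","items":{"type":"number"}},"hand":{"type":"number"},"newtons":{"type":"number"}},"required":["plan"]}

```bash
mkdir -p pics; ls
python3 - <<'E'
from station import manip
import cv2,numpy as np
np.set_printoptions(precision=4,suppress=True)
o=manip.get_obs()
for k,v in o.items(): print(k,np.array(v))
for n in("scene","side","wrist"):
    im=manip.get_image(n); cv2.imwrite(f"pics/{n}0.png",im[:,:,::-1])
    c=manip.get_calibration(n)
    print(n,{k:np.array(v) for k,v in c.items()})
E
```

```text
pics
time_s 0.0
joint_pos [-1.5006  0.2592  0.0207  1.3337 -0.      1.4182]
joint_vel [-0.0001  0.001  -0.0004  0.0001  0.0006 -0.0011]
effort [ -0.0012 -55.564   34.4524   0.0138  -0.0001   0.    ]
tool_pos [ 0.1215 -0.5361  0.2306]
ee_rot [[-0.0001  0.2209 -0.9753]
 [ 0.0013 -0.9753 -0.2209]
 [-1.     -0.0013 -0.0002]]
ft_force [1.4191 0.0773 1.0037]
torque [ 0.001  -0.0404  0.0262]
gripper_width 0.08498962353628227
scene {'mtx': array([[397.4497,   0.    , 255.5904],
       [  0.    , 397.4497, 190.7728],
       [  0.    ,   0.    ,   1.    ]]), 'dist': array([0.0308, 0.    , 0.    , 0.    , 0.    ]), 'eye': array([0.2929, 1.3805, 1.0005]), 'orientation': array([[-0.9931,  0.0675, -0.0955],
       [-0.1167, -0.5199,  0.8462],
       [ 0.0075,  0.8516,  0.5242]])}
side {'mtx': array([[472.1464,   0.    , 261.6429],
       [  0.    , 472.1464, 193.6814],
       [  0.    ,   0.    ,   1.    ]]), 'dist': array([-0.0469,  0.    ,  0.    ,  0.    ,  0.    ]), 'eye': array([0.2981, 1.5104, 0.7988]), 'orientation': array([[-0.9965,  0.0352, -0.0753],
       [-0.0831, -0.4051,  0.9105],
       [ 0.0015,  0.9136,  0.4066]])}
wrist {'mtx': array([[296.9824,   0.    , 261.7427],
       [  0.    , 296.9824, 196.9482],
       [  0.    ,   0.    ,   1.    ]]), 'dist': array([-0.0364,  0.    ,  0.    ,  0.    ,  0.    ]), 'hand_eye': array([[-0.001 ,  0.2651, -0.9642, -0.1434],
       [ 1.    ,  0.0003, -0.001 , -0.0001],
       [-0.    , -0.9642, -0.2651, -0.0684],
       [ 0.    ,  0.    ,  0.    ,  1.    ]])}
```

View pics/scene0.png

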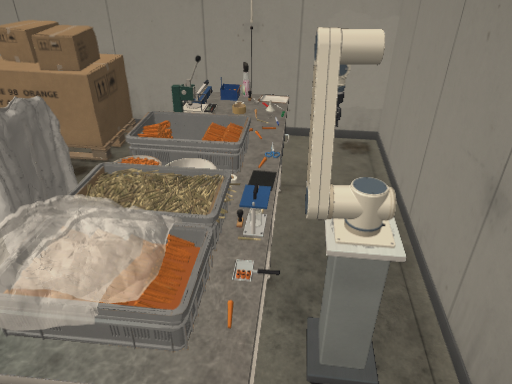

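View pics/side0.png

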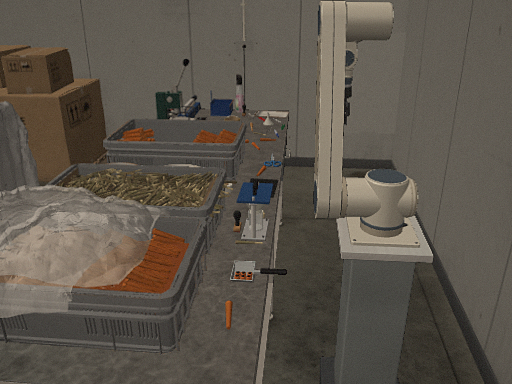

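View pics/wrist0.png

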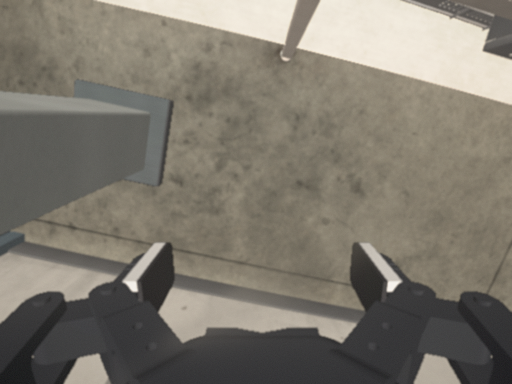

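Overview: the stand with blue cover is at about (255,205) in scene, the black mat at (262,180), the scoop at (245,270) with its handle to the right (toward the robot). I'll zoom in and compute.

```bash
cat > h.py <<'E'
import numpy as np,cv2
from station import manip
from scipy.spatial.transform import Rotation as R
np.set_printoptions(precision=4,suppress=True)
def cam(n,obs=None):
    c=manip.get_calibration(n);K=np.array(c["mtx"]);d=np.array(c["dist"])
    if n=="wrist":
        T=np.eye(4);T[:3,:3]=obs["ee_rot"];T[:3,3]=obs["tool_pos"];T=T@np.array(c["hand_eye"])
        return K,d,T[:3,3],T[:3,:3]
    return K,d,np.array(c["eye"]),np.array(c["orientation"])
def ray(C,uv):
    K,d,e,O=C
    p=cv2.undistortPoints(np.array(uv,float).reshape(-1,1,2),K,d).reshape(-1,2)
    v=np.c_[p[:,0],-p[:,1],-np.ones(len(p))]@O.T
    return e,v
def onz(C,uv,z):
    e,v=ray(C,uv);return e+v*((z-e[2])/v[:,2])[:,None]
def proj(C,P):
    K,d,e,O=C
    q=(np.atleast_2d(P)-e)@O; q=q*[1,-1,-1]
    return cv2.projectPoints(q,np.zeros(3),np.zeros(3),K,d)[0].reshape(-1,2)
def tri(L):
    A=np.zeros((3,3));b=np.zeros(3)
    for e,v in L:
        v=v/np.linalg.norm(v);M=np.eye(3)-np.outer(v,v);A+=M;b+=M@e
    return np.linalg.solve(A,b)
def fk_obs():
    o=manip.get_obs();return {k:np.array(v) for k,v in o.items()}
E
python3 - <<'E'
import cv2
for n,b in(("scene",(195,135,300,340)),("side",(200,150,300,340))):
    im=cv2.imread(f"pics/{n}0.png")
    x0,y0,x1,y1=b
    # two halves side by side at 4x? save top
    for i,(a,c) in enumerate(((y0,y0+115),(y0+90,y1))):
        cv2.imwrite(f"pics/{n}_z{i}.png",cv2.resize(im[a:c,x0:x1],None,fx=5,fy=5,interpolation=cv2.INTER_CUBIC))
E
python3 - <<'E'
from h import *
C=cam("scene")
for uv in [(255,195),(262,180),(245,270),(268,272),(255,235)]: print(uv,onz(C,[uv],0.0))
E
```

```text
(255, 195) [[ 0.4735 -0.1965  0.    ]]
(262, 180) [[ 0.4553 -0.3413  0.    ]]
(245, 270) [[0.4493 0.3141 0.    ]]
(268, 272) [[0.3657 0.3141 0.    ]]
(255, 235) [[0.4375 0.1063 0.    ]]
```

View pics/scene_z0.png

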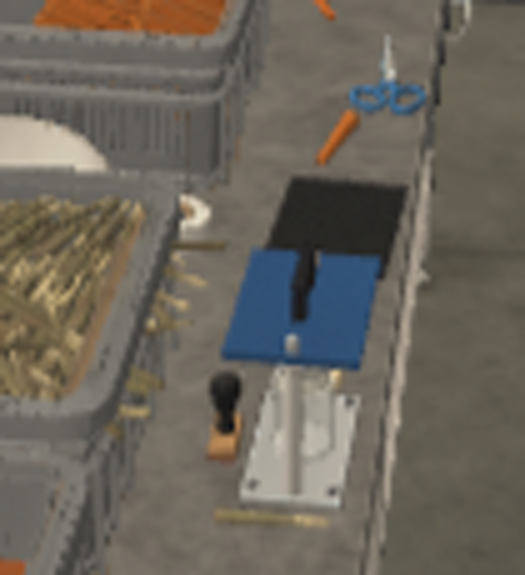

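View pics/scene_z1.png

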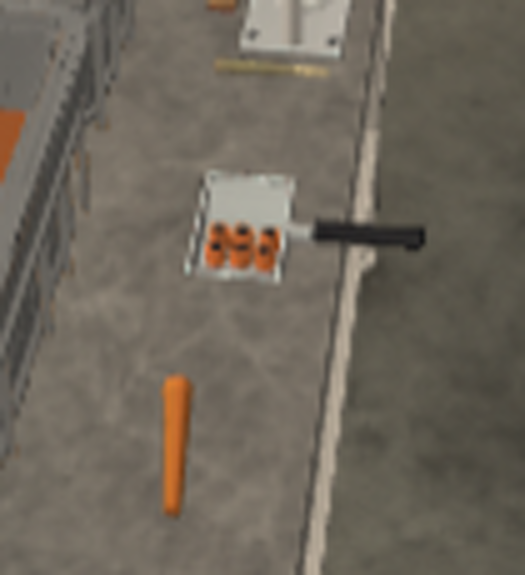

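View pics/side_z0.png

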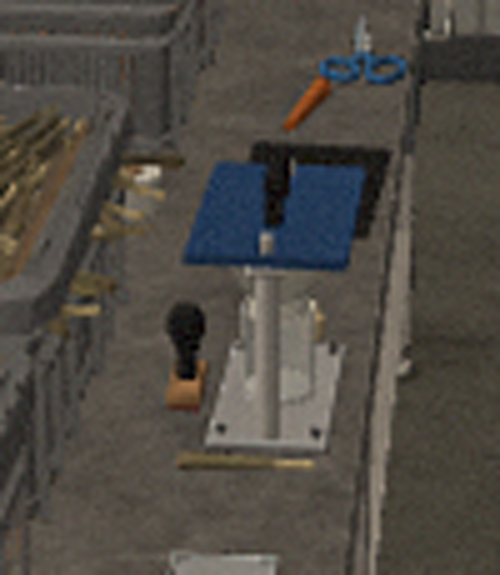

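Run:
```python
from h import *
for n in("scene","side"):
    im=cv2.imread(f"pics/{n}0.png");C=cam(n)
    hsv=cv2.cvtColor(im,cv2.COLOR_BGR2HSV)
    m=cv2.inRange(hsv,(95,120,50),(125,255,255));
    k,l,s,c=cv2.connectedComponentsWithStats(m)
    for i in range(1,k):
        if s[i,4]>200 and s[i,0]>220 and s[i,1]>150:
            cn=max(cv2.findContours((l==i).astype(np.uint8),0,1)[0],key=cv2.contourArea)[:,0].astype(float)
            P=onz(C,cn,0.146)[:,:2].astype(np.float32)
            r=cv2.minAreaRect(P*1000);print(n,s[i],r)
# stand plate corners z=.008 and cover: manual
def f(b,p): return np.array(p)/5.+np.array(b)-0.4
S=cam("scene");D=cam("side")
print("plate scene",onz(S,f((195,135),[(240,498),(338,503)]),.008),"side",onz(D,f((200,150),[(206,442),(326,445)]),.008))
print("mat scene far",onz(S,f((195,135),[(292,178),(408,185),(384,278)]),.003),"side",onz(D,f((200,150),[(252,143),(390,152),(362,238)]),.003))
# scoop z1 crop base (195,225)
b=(195,225)
print("scoop handle",onz(S,f(b,[(314,233),(425,237)]),.030))
print("rim",onz(S,f(b,[(205,172),(295,178),(282,280),(188,275)]),.029))
print("bystanders tube",onz(S,f(b,[(177,380),(172,512)]),.01),"cone",onz(S,f(b,[(216,66),(328,72)]),.006))
print("stamp",onz(S,f((195,135),[(222,452)]),0),"weight",onz(S,f((195,135),[(336,378)]),0.026))
```

```text
scene [240 185  31  24 515] ((444.6920471191406, 38.009063720703125), (166.18914794921875, 105.90303039550781), 89.39722442626953)
side [237 183  36  21 569] ((442.3153381347656, 37.64625549316406), (172.66233825683594, 108.0719223022461), 89.55225372314453)
plate scene [[0.4867 0.1177 0.008 ]
 [0.4074 0.1142 0.008 ]] side [[0.4844 0.1152 0.008 ]
 [0.4027 0.1123 0.008 ]]
mat scene far [[ 0.512  -0.4317  0.003 ]
 [ 0.3906 -0.4324  0.003 ]
 [ 0.3999 -0.2448  0.003 ]] side [[ 0.5116 -0.4371  0.003 ]
 [ 0.3874 -0.4267  0.003 ]
 [ 0.4005 -0.2403  0.003 ]]
scoop handle [[0.4007 0.3467 0.03  ]
 [0.3232 0.3409 0.03  ]]
rim [[0.4867 0.2922 0.029 ]
 [0.4209 0.2905 0.029 ]
 [0.4172 0.3939 0.029 ]
 [0.4815 0.3971 0.029 ]]
bystanders tube [[0.4764 0.4735 0.01  ]
 [0.4613 0.5777 0.01  ]] cone [[0.5028 0.1406 0.006 ]
 [0.413  0.1369 0.006 ]]
stamp [[0.5123 0.0473 0.    ]] weight [[ 0.425  -0.0366  0.026 ]]
```

View pics/side_z1.png

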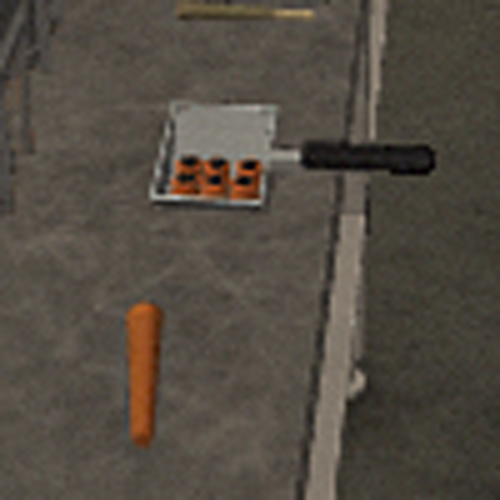

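```bash
cat >> h.py <<'E'
import json,os
def log():
    o=fk_obs()
    with open("log.jsonl","a") as f: f.write(json.dumps({k:np.array(v).tolist() for k,v in o.items()})+"\n")
    return o
def rows(wps,o=None,vt=38.,vr=6.8,start=None):
    """wps: list of (pos,R) world targets; prints calls of 8 rows, each in its own start frame"""
    if start is None:
        o=log(); p,Rm=o["tool_pos"],o["ee_rot"]
    else: p,Rm=start
    seq=[]
    cp,cR=np.array(p),np.array(Rm)
    for q,Q in wps:
        q=np.array(q,float);rv=R.from_matrix(Q@cR.T).as_rotvec()
        n=int(np.ceil(max(np.linalg.norm(q-cp)*1000/vt,np.degrees(np.linalg.norm(rv))/vr,1)))
        for i in range(1,n+1):
            seq.append((cp+(q-cp)*i/n,R.from_rotvec(rv*i/n).as_matrix()@cR))
        cp,cR=q,np.array(Q)
    bp,bR=np.array(p),np.array(Rm)
    for k in range(0,len(seq),8):
        out=[]
        for (q,Q) in seq[k:k+8]:
            s=bR.T@(q-bp)*1000; t=np.degrees(R.from_matrix(bR.T@Q).as_rotvec())
            out+=[round(float(x),1) for x in s]+[round(float(x),1) for x in t]
        print([x+0.0 for x in out]);bp,bR=seq[min(k+7,len(seq)-1)]
def down(yaw):
    """tool down, tool y at azimuth yaw (deg)"""
    a=np.radians(yaw);y=np.array([np.cos(a),np.sin(a),0]);x=np.array([0,0,-1.]);return np.c_[x,y,np.cross(x,y)]
E
python3 - <<'E'
from h import *
rows([((.44,-.2,.33),down(0))])
E
```

```text
[-7.6, -19.8, -29.6, -5.9, 0.0, 0.0, -15.2, -39.6, -59.2, -11.9, 0.0, 0.0, -22.8, -59.5, -88.8, -17.8, 0.0, 0.0, -30.4, -79.3, -118.4, -23.8, 0.0, 0.0, -38.0, -99.1, -148.0, -29.7, 0.0, 0.0, -45.6, -118.9, -177.7, -35.6, 0.0, 0.0, -53.3, -138.7, -207.3, -41.6, 0.0, 0.0, -60.9, -158.6, -236.9, -47.5, 0.0, 0.0]
[-7.6, 8.5, -34.6, -5.9, 0.0, 0.0, -15.3, 16.9, -69.2, -11.9, 0.0, 0.0, -22.9, 25.4, -103.8, -17.8, 0.0, 0.0, -30.5, 33.8, -138.4, -23.8, 0.0, 0.0, -38.1, 42.3, -173.0, -29.7, 0.0, 0.0]
```

play_rows(plan=[-8,-20,-30,-6,0,0,-15,-40,-59,-12,0,0,-23,-60,-89,-18,0,0,-30,-79,-118,-24,0,0,-38,-99,-148,-30,0,0,-46,-119,-178,-36,0,0,-53,-139,-207,-42,0,0,-61,-159,-237,-47.5,0,0], hand=1)

```text
time_s: 0.82
tool_pos: [0.3182, -0.3274, 0.2925]
ee_rot: [[-0.0, 0.871, -0.492], [0.0, -0.492, -0.871], [-1.0, -0.0, -0.0]]
ft_force: [0.3, -1.0, -0.1]
gripper_width: 0.0852
```

play_rows(plan=[-8,8,-35,-6,0,0,-15,17,-69,-12,0,0,-23,25,-104,-18,0,0,-31,34,-138,-24,0,0,-38,42,-173,-30,0,0,-38,42,-173,-30,0,0])

```text
time_s: 1.32
tool_pos: [0.4428, -0.1958, 0.3312]
ee_rot: [[0.002, 1.0, 0.016], [0.001, 0.016, -1.0], [-1.0, 0.002, -0.001]]
ft_force: [0.0, 0.1, 0.9]
gripper_width: 0.0852
```

Run:
```python
from h import *
o=log();print(o["time_s"],o["tool_pos"],o["joint_pos"],o["ee_rot"])
im=manip.get_image("wrist"); cv2.imwrite("pics/w1.png",im[:,:,::-1])
```

```text
1.3167 [ 0.4428 -0.1958  0.3312] [-0.5907  0.1328  0.1109  1.5475  0.0016  0.9644] [[ 0.002   0.9999  0.0157]
 [ 0.0005  0.0157 -0.9999]
 [-1.      0.002  -0.0005]]
```

View pics/w1.png

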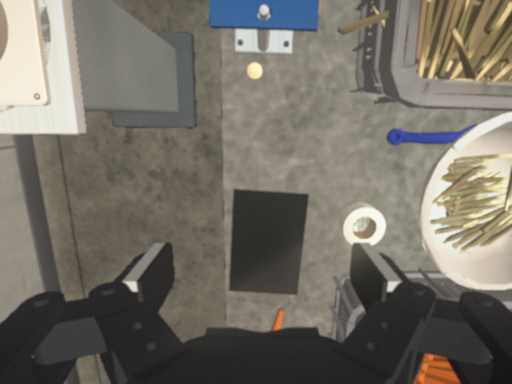

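Mat corners are near (235,190), (308,194), (297,294) and (230,291); the weight is at (255,71) and the cover edge at the top.

Run:
```python
from h import *
o=fk_obs();C=cam("wrist",o)
im=cv2.imread("pics/w1.png");g=cv2.cvtColor(im,cv2.COLOR_BGR2GRAY)
m=(g<48).astype(np.uint8);m[:160]=0;m[310:]=0;m[:,:215]=0;m[:,325:]=0
m=cv2.morphologyEx(m,cv2.MORPH_OPEN,np.ones((5,5)))
cn=max(cv2.findContours(m,0,1)[0],key=cv2.contourArea)[:,0].astype(float)
P=onz(C,cn,.003)[:,:2].astype(np.float32);print(cv2.minAreaRect(P*1000), cn.min(0),cn.max(0))
print("weight",onz(C,[(255,71)],.026))
```

```text
((432.70037841796875, -347.7616882324219), (61.88063049316406, 23.371501922607422), 70.49056243896484) [245. 230.] [263. 260.]
weight [[ 0.432  -0.0694  0.026 ]]
```

Run:
```python
from h import *
o=fk_obs();C=cam("wrist",o)
im=cv2.imread("pics/w1.png");g=cv2.GaussianBlur(cv2.cvtColor(im,cv2.COLOR_BGR2GRAY),(5,5),0)
print(g[240,205:330:6],g[180:310:8,265])
for t in (60,70,80):
    m=(g<t).astype(np.uint8);m[:170]=0;m[:,:218]=0;m[:,330:]=0;m[305:]=0
    k,l,s,c=cv2.connectedComponentsWithStats(m);i=l[240,265]
    cn=max(cv2.findContours((l==i).astype(np.uint8),0,1)[0],key=cv2.contourArea)[:,0].astype(float)
    P=onz(C,cn,.003)[:,:2].astype(np.float32);print(t,cv2.minAreaRect(P*1000), cn.min(0),cn.max(0))
```

```text
[106 105 110 118 127  47  46  46  45  45  45  46  47  49  52  56  65 130
 134 131 136] [142 140  52  50  49  48  46  46  46  46  50  56  61  64  86 118 126]
60 ((452.413818359375, -342.373779296875), (179.36827087402344, 117.39398193359375), 86.54429626464844) [231. 191.] [305. 287.]
70 ((452.3536376953125, -343.7666320800781), (184.82379150390625, 120.14215087890625), 86.53681945800781) [231. 190.] [306. 291.]
80 ((452.5175476074219, -344.1454772949219), (187.0599822998047, 121.32466125488281), 86.59199523925781) [230. 190.] [307. 293.]
```

Run:
```python
from h import *
rows([((.445,.06,.33),down(0))])
```

```text
[0.1, 0.9, -36.8, 0.1, 0.0, 0.0, 0.1, 1.8, -73.5, 0.2, 0.0, 0.0, 0.2, 2.7, -110.3, 0.3, 0.0, 0.0, 0.3, 3.6, -147.0, 0.3, 0.0, 0.0, 0.4, 4.5, -183.8, 0.4, 0.0, 0.0, 0.4, 5.4, -220.5, 0.5, 0.0, 0.0, 0.5, 6.2, -257.3, 0.6, 0.0, 0.0]
```

play_rows(plan=[0,1,-37,0,0,0,0,2,-73,0,0,0,0,3,-110,0,0,0,0,4,-147,0,0,0,0,5,-184,0,0,0,0,5,-220,0,0,0,0,5,-256,0.5,0,0,0,5,-256,0.5,0,0])

```text
time_s: 2.03
tool_pos: [0.4427, 0.0604, 0.3302]
ee_rot: [[-0.0, 1.0, -0.002], [0.001, -0.002, -1.0], [-1.0, -0.0, -0.001]]
ft_force: [0.6, -0.5, 0.6]
gripper_width: 0.0853
```

Run:
```python
from h import *
o=log();print(o["time_s"],o["tool_pos"],o["joint_pos"],o["ee_rot"])
im=manip.get_image("wrist"); cv2.imwrite("pics/w2.png",im[:,:,::-1])
C=cam("wrist",o)
im=im[:,:,::-1]
hsv=cv2.cvtColor(im,cv2.COLOR_BGR2HSV)
m=cv2.inRange(hsv,(95,120,40),(125,255,255))
k,l,s,c=cv2.connectedComponentsWithStats(m)
i=1+np.argmax(s[1:,4]);print(s[i])
cn=max(cv2.findContours((l==i).astype(np.uint8),0,1)[0],key=cv2.contourArea)
hull=cv2.convexHull(cn)[:,0].astype(float)
P=onz(C,hull,.148)[:,:2].astype(np.float32);print(cv2.minAreaRect(P*1000))
```

```text
2.0333 [0.4427 0.0604 0.3302] [-0.0535  0.0683  0.0343  1.5372  0.0013  1.5192] [[-0.0003  1.     -0.0019]
 [ 0.0013 -0.0019 -1.    ]
 [-1.     -0.0003 -0.0013]]
[  214   129    99   133 11105]
((445.0173645019531, 35.557464599609375), (156.6906280517578, 107.35031127929688), 89.14788818359375)
```

View pics/w2.png

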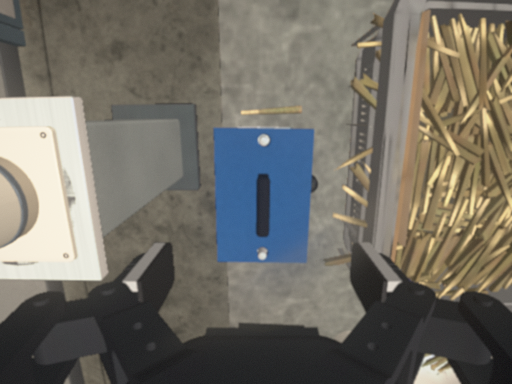

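The cover is centred near (263,200), with dowel tops at (264,141) and (262,254) and the handle bar from (263,175) to (263,237). The stamp knob shows at (314,184).

Run:
```python
from h import *
o=fk_obs();C=cam("wrist",o)
im=cv2.imread("pics/w2.png");g=cv2.cvtColor(im,cv2.COLOR_BGR2GRAY);hsv=cv2.cvtColor(im,cv2.COLOR_BGR2HSV)
sub=np.zeros_like(g);sub[129:262,216:311]=1
for name,m,z in(("bar",(g<45)&(sub>0)&(hsv[...,2]<45),.185),("dowel",(hsv[...,1]<70)&(g>110)&(sub>0),.158)):
    k,l,s,c=cv2.connectedComponentsWithStats(m.astype(np.uint8))
    for i in range(1,k):
        if s[i,4]>25: print(name,s[i],c[i],onz(C,[c[i]],z))
        if s[i,4]>300:
            cn=cv2.findContours((l==i).astype(np.uint8),0,1)[0][0][:,0].astype(float)
            print(cv2.minAreaRect(onz(C,cn,z)[:,:2].astype(np.float32)*1000))
```

```text
dowel [257 134  13  13 124] [263.3952 139.6048] [[0.446  0.1011 0.158 ]]
dowel [306 197   5  65 164] [308.9756 237.2927] [[ 0.4983 -0.0092  0.158 ]]
dowel [257 247  11  13 107] [262.0467 253.0093] [[ 0.4445 -0.0289  0.158 ]]
```

Run:
```python
from h import *
rows([((.445,.036,.26),down(-.7)),((.445,.036,.159),down(-.7))],vt=25)
```

```text
[23.4, 0.7, 7.4, 0.2, 0.0, 0.0, 46.7, 1.4, 14.9, 0.4, 0.0, 0.0, 70.1, 2.1, 22.3, 0.6, 0.0, 0.0, 90.3, 2.1, 22.3, 0.6, 0.0, 0.0, 110.5, 2.1, 22.3, 0.6, 0.0, 0.0, 130.7, 2.1, 22.3, 0.6, 0.0, 0.0, 150.9, 2.1, 22.4, 0.6, 0.0, 0.0, 171.1, 2.1, 22.4, 0.6, 0.0, 0.0]
```

play_rows(plan=[23,1,7,0,0,0,47,1.5,15,0.5,0,0,70,2,22,0.6,0,0,90,2,22,0.6,0,0,110,2,22,0.6,0,0,120,2,22,0.6,0,0,130,2,22,0.6,0,0,130,2,22,0.6,0,0], hand=0.6)

```text
time_s: 2.75
tool_pos: [0.4444, 0.033, 0.1983]
ee_rot: [[-0.004, 1.0, -0.017], [0.0, -0.017, -1.0], [-1.0, -0.004, 0.0]]
ft_force: [-0.2, 0.5, -0.1]
gripper_width: 0.051
```

Run:
```python
from h import *
o=log();print(o["time_s"],o["tool_pos"],o["joint_pos"],o["ee_rot"],o["gripper_width"])
im=manip.get_image("wrist"); cv2.imwrite("pics/w3.png",im[:,:,::-1])
o=fk_obs();print(o["tool_pos"])
rows([((.445,.036,.159),down(-.7))],vt=25)
```

```text
2.75 [0.4444 0.033  0.1983] [-0.1144  0.0969 -0.268   1.2095 -0.0004  1.4737] [[-0.0036  0.9998 -0.0173]
 [ 0.     -0.0173 -0.9999]
 [-1.     -0.0036  0.    ]] 0.050962662384725
[0.4449 0.0331 0.1995]
[20.2, 0.1, -1.5, -0.1, 0.0, 0.1, 40.5, 0.2, -2.9, -0.3, 0.0, 0.1]
```

View pics/w3.png

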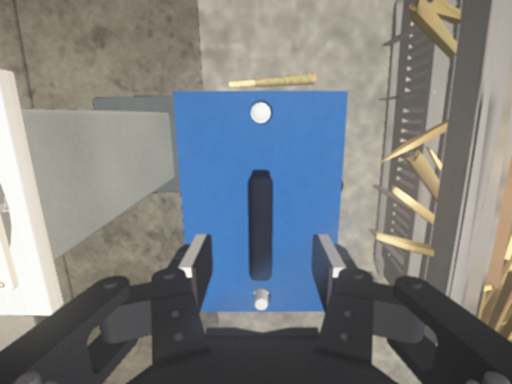

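play_rows(plan=[20,0,-1.5,0,0,0,34,0,-3,-0.3,0,0,40,0,-3,-0.3,0,0,40,0,-3,-0.3,0,0])

```text
time_s: 3.13
tool_pos: [0.4452, 0.0369, 0.1598]
ee_rot: [[-0.002, 1.0, -0.01], [0.0, -0.01, -1.0], [-1.0, -0.002, -0.0]]
ft_force: [0.4, 0.4, 0.8]
gripper_width: 0.0513
```

play_rows(plan=[0,0,0,0,0,0,0,0,0,0,0,0,0,0,0,0,0,0,0,0,0,0,0,0,0,0,0,0,0,0,0,0,0,0,0,0], hand=0, newtons=80)

```text
time_s: 3.63
tool_pos: [0.4458, 0.0373, 0.161]
ee_rot: [[0.001, 1.0, -0.009], [-0.0, -0.009, -1.0], [-1.0, 0.001, 0.0]]
ft_force: [-2.5, -1.2, 6.0]
gripper_width: 0.0125
```

play_rows(plan=[-2,0,0,0,0,0,-5,0,0,0,0,0,-8,0,0,0,0,0,-11,0,0,0,0,0,-14,0,0,0,0,0,-17,0,0,0,0,0,-20,0,0,0,0,0,-23,0,0,0,0,0])

```text
time_s: 4.3
tool_pos: [0.4456, 0.0374, 0.1836]
ee_rot: [[0.0, 1.0, -0.009], [0.0, -0.009, -1.0], [-1.0, 0.0, -0.0]]
ft_force: [1.0, -0.2, -2.1]
gripper_width: 0.0127
```

Run:
```python
from h import *
o=log();print(o["time_s"],o["tool_pos"],o["ft_force"],o["torque"],o["gripper_width"],o["ee_rot"])
for n in("wrist","side"):
    im=manip.get_image(n)[:,:,::-1]
    if n=="side": im=cv2.resize(im[150:260,200:300],None,fx=5,fy=5,interpolation=cv2.INTER_CUBIC)
    cv2.imwrite(f"pics/{n}4.png",im)
```

```text
4.3 [0.4456 0.0374 0.1836] [ 1.0499 -0.1795 -2.1494] [ 0.0051 -0.0126  0.008 ] 0.012696652244007671 [[ 0.      1.     -0.0094]
 [ 0.     -0.0094 -1.    ]
 [-1.      0.     -0.    ]]
```

View pics/wrist4.png

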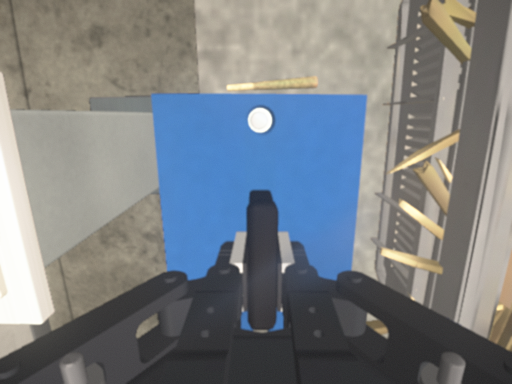

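View pics/side4.png

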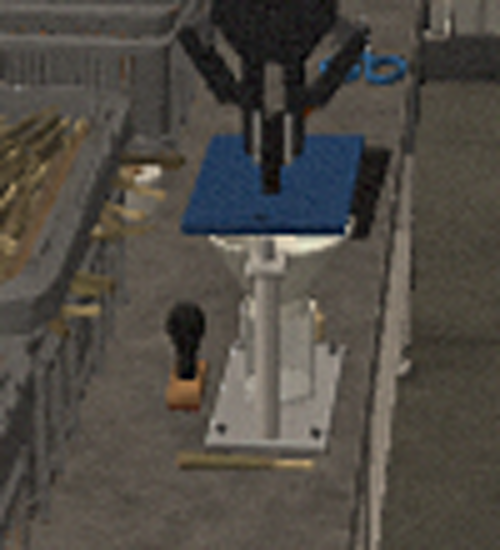

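Run:
```python
from h import *
rows([((.4455,.037,.265),down(-.7))],vt=20)
rows([((.452,-.344,.265),down(-3.4))],vt=24,start=(np.array([.4455,.037,.265]),down(-.7)))
rows([((.452,-.344,.06),down(-3.4)),((.452,-.344,.026),down(-3.4))],vt=20,start=(np.array([.452,-.344,.265]),down(-3.4)))
```

```text
[-16.2, -0.1, 0.1, 0.0, 0.0, 0.0, -32.5, -0.1, 0.2, 0.1, 0.0, 0.0, -48.7, -0.2, 0.3, 0.1, 0.0, 0.0, -65.0, -0.2, 0.3, 0.1, 0.0, 0.0, -81.2, -0.3, 0.4, 0.2, 0.0, 0.0]
[0.0, 0.7, 23.8, 0.2, 0.0, 0.0, 0.0, 1.4, 47.6, 0.3, 0.0, 0.0, 0.0, 2.1, 71.4, 0.5, 0.0, 0.0, 0.0, 2.8, 95.2, 0.7, 0.0, 0.0, 0.0, 3.5, 119.0, 0.8, 0.0, 0.0, 0.0, 4.2, 142.8, 1.0, 0.0, 0.0, 0.0, 4.9, 166.6, 1.2, 0.0, 0.0, 0.0, 5.6, 190.4, 1.3, 0.0, 0.0]
[0.0, 1.3, 23.8, 0.2, 0.0, 0.0, 0.0, 2.5, 47.6, 0.3, 0.0, 0.0, 0.0, 3.8, 71.3, 0.5, 0.0, 0.0, 0.0, 5.0, 95.1, 0.7, 0.0, 0.0, 0.0, 6.3, 118.9, 0.8, 0.0, 0.0, 0.0, 7.5, 142.7, 1.0, 0.0, 0.0, 0.0, 8.8, 166.5, 1.2, 0.0, 0.0, 0.0, 10.1, 190.3, 1.3, 0.0, 0.0]
[18.6, 0.0, 0.0, 0.0, 0.0, 0.0, 37.3, 0.0, 0.0, 0.0, 0.0, 0.0, 55.9, 0.0, 0.0, 0.0, 0.0, 0.0, 74.5, 0.0, 0.0, 0.0, 0.0, 0.0, 93.2, 0.0, 0.0, 0.0, 0.0, 0.0, 111.8, 0.0, 0.0, 0.0, 0.0, 0.0, 130.5, 0.0, 0.0, 0.0, 0.0, 0.0, 149.1, 0.0, 0.0, 0.0, 0.0, 0.0]
[18.6, 0.0, 0.0, 0.0, 0.0, 0.0, 37.3, 0.0, 0.0, 0.0, 0.0, 0.0, 55.9, 0.0, 0.0, 0.0, 0.0, 0.0, 72.9, 0.0, 0.0, 0.0, 0.0, 0.0, 89.9, 0.0, 0.0, 0.0, 0.0, 0.0]
```

play_rows(plan=[-10,0,0,0,0,0,-25,0,0,0,0,0,-40,0,0,0,0,0,-55,0,0,0,0,0,-70,0,0,0,0,0,-80,0,0,0,0,0,-80,0,0,0,0,0])

```text
time_s: 4.98
tool_pos: [0.4463, 0.0373, 0.265]
ee_rot: [[0.003, 1.0, -0.009], [-0.0, -0.009, -1.0], [-1.0, 0.003, 0.0]]
ft_force: [-0.2, 0.1, -3.0]
gripper_width: 0.0124
```

play_rows(plan=[0,0,10,0,0,0,0,1,30,0.3,0,0,0,1.5,54,0.5,0,0,0,2,78,0.7,0,0,0,3,102,0.8,0,0,0,4,126,1,0,0,0,5,150,1.2,0,0,0,5.5,174,1.3,0,0])

```text
time_s: 5.65
tool_pos: [0.4488, -0.1382, 0.2621]
ee_rot: [[-0.001, 0.999, -0.032], [0.001, -0.032, -0.999], [-1.0, -0.001, -0.001]]
ft_force: [0.0, 0.2, -2.4]
gripper_width: 0.0127
```

play_rows(plan=[0,1,24,0.2,0,0,0,2.5,48,0.3,0,0,0,4,72,0.5,0,0,0,5,96,0.7,0,0,0,6,120,0.8,0,0,0,8,144,1,0,0,0,9,168,1.2,0,0,0,10,188,1.3,0,0])

```text
time_s: 6.32
tool_pos: [0.4526, -0.3269, 0.2618]
ee_rot: [[-0.002, 0.998, -0.056], [0.001, -0.056, -0.998], [-1.0, -0.002, -0.001]]
ft_force: [0.2, -0.9, -2.4]
gripper_width: 0.0127
```

Run:
```python
from h import *
o=log();print(o["time_s"],o["tool_pos"],o["ft_force"],o["torque"],o["gripper_width"],o["ee_rot"],o["joint_pos"])
rows([((.452,-.344,.06),down(-3.4)),((.452,-.344,.026),down(-3.4))],vt=20)
```

```text
6.3167 [ 0.4526 -0.3269  0.2618] [ 0.1726 -0.869  -2.4107] [ 0.0199 -0.0339 -0.0662] 0.012669565298870299 [[-0.0015  0.9985 -0.0556]
 [ 0.001  -0.0556 -0.9985]
 [-1.     -0.0016 -0.0009]] [-0.7756  0.2678  0.1112  1.416  -0.0003  0.8508]
[18.3, 0.1, 1.6, 0.0, 0.0, 0.0, 36.7, 0.1, 3.2, 0.0, 0.0, 0.0, 55.0, 0.2, 4.7, 0.1, 0.0, 0.0, 73.4, 0.2, 6.3, 0.1, 0.0, 0.0, 91.7, 0.3, 7.9, 0.1, 0.0, 0.0, 110.1, 0.4, 9.5, 0.1, 0.0, 0.0, 128.4, 0.4, 11.0, 0.1, 0.0, 0.1, 146.7, 0.5, 12.6, 0.2, 0.0, 0.1]
[18.3, 0.0, 1.6, 0.0, 0.0, 0.0, 36.7, 0.1, 3.1, 0.0, 0.0, 0.0, 55.0, 0.1, 4.7, 0.1, 0.0, 0.0, 72.0, 0.1, 4.7, 0.1, 0.0, 0.0, 89.0, 0.1, 4.7, 0.1, 0.0, 0.0]
```

play_rows(plan=[15,0,4,0,0,0,35,0,8,0,0,0,57,0,12,0,0,0,79,0,12,0,0,0,101,0,12,0,0,0,123,0,12,0,0,0,145,0,12,0,0,0,160,0,12,0,0,0])

```text
time_s: 6.98
tool_pos: [0.4512, -0.3363, 0.1]
ee_rot: [[-0.003, 0.998, -0.055], [0.003, -0.055, -0.998], [-1.0, -0.003, -0.002]]
ft_force: [-0.7, 0.7, -1.9]
gripper_width: 0.0124
```

play_rows(plan=[15,0,0,0,0,0,30,0,0,0,0,0,40,0,0,0,0,0,48,0,0,0,0,0,55,0,0,0,0,0,60,0,0,0,0,0,60,0,0,0,0,0])

```text
time_s: 7.57
tool_pos: [0.4524, -0.3366, 0.0424]
ee_rot: [[-0.001, 0.999, -0.055], [0.001, -0.055, -0.999], [-1.0, -0.001, -0.001]]
ft_force: [-0.0, -0.1, -3.0]
gripper_width: 0.0127
```

play_rows(plan=[4,0,3,0,0,0,8,0,6,0,0,0,11,0,6,0,0,0,14,0,6,0,0,0,16,0,6,0,0,0,17.5,0,6,0,0,0,17.5,0,6,0,0,0])

```text
time_s: 8.15
tool_pos: [0.4524, -0.3427, 0.0256]
ee_rot: [[-0.0, 0.999, -0.055], [0.0, -0.055, -0.999], [-1.0, -0.0, -0.0]]
ft_force: [0.5, -1.3, -1.6]
gripper_width: 0.0123
```

play_rows(plan=[1.5,0,0,0,0,0,2,0,0,0,0,0,2,0,0,0,0,0])

```text
time_s: 8.4
tool_pos: [0.4523, -0.3429, 0.0247]
ee_rot: [[0.0, 0.999, -0.055], [-0.001, -0.055, -0.999], [-1.0, 0.0, 0.001]]
ft_force: [-4.6, 2.1, 8.7]
gripper_width: 0.0124
```

play_rows(plan=[0,0,0,0,0,0,0,0,0,0,0,0,0,0,0,0,0,0,0,0,0,0,0,0], hand=0.5)

```text
time_s: 8.73
tool_pos: [0.4525, -0.3428, 0.0238]
ee_rot: [[0.0, 0.999, -0.055], [-0.0, -0.055, -0.999], [-1.0, 0.0, 0.0]]
ft_force: [-0.6, 0.9, -0.2]
gripper_width: 0.0425
```

Run:
```python
from h import *
o=log();print(o["time_s"],o["tool_pos"],o["ft_force"],o["gripper_width"],o["joint_pos"])
im=manip.get_image("wrist")[:,:,::-1];cv2.imwrite("pics/w5.png",im)
```

```text
8.7333 [ 0.4525 -0.3428  0.0238] [-0.577   0.9244 -0.1535] 0.042462875442794826 [-0.7961  0.4264 -0.2905  0.8537  0.      0.8293]
```

View pics/w5.png

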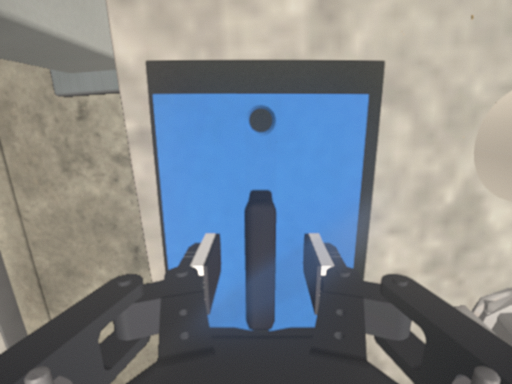

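Run:
```python
from h import *
A=((.4525,-.343,.30),down(-3.2));B=((.42,0.0,.31),down(45));D=((.37,.33,.31),down(94))
rows([A],vt=35);print()
rows([B,D],start=A,vt=38,vr=6)
```

```text
[-34.5, 0.0, 0.0, 0.0, 0.0, 0.0, -69.1, 0.0, 0.0, 0.0, 0.0, 0.0, -103.6, 0.0, 0.1, 0.0, 0.0, 0.0, -138.1, 0.0, 0.1, 0.0, 0.0, 0.0, -172.7, 0.0, 0.1, 0.0, 0.0, 0.0, -207.2, 0.0, 0.1, 0.1, 0.0, 0.0, -241.7, 0.0, 0.2, 0.1, 0.0, 0.0, -276.3, 0.0, 0.2, 0.1, 0.0, 0.0]

[-1.0, -5.2, -34.1, -4.8, 0.0, 0.0, -2.0, -10.3, -68.1, -9.6, 0.0, 0.0, -3.0, -15.5, -102.2, -14.5, 0.0, 0.0, -4.0, -20.6, -136.3, -19.3, 0.0, 0.0, -5.0, -25.8, -170.3, -24.1, 0.0, 0.0, -6.0, -31.0, -204.4, -28.9, 0.0, 0.0, -7.0, -36.1, -238.5, -33.7, 0.0, 0.0, -8.0, -41.3, -272.5, -38.6, 0.0, 0.0]
[-1.0, 17.2, -29.9, -4.8, 0.0, 0.0, -2.0, 34.4, -59.7, -9.6, 0.0, 0.0, -2.0, 51.1, -92.8, -15.1, 0.0, 0.0, -2.0, 67.8, -125.9, -20.5, 0.0, 0.0, -2.0, 84.5, -159.1, -26.0, 0.0, 0.0, -2.0, 101.2, -192.2, -31.4, 0.0, 0.0, -2.0, 117.8, -225.3, -36.9, 0.0, 0.0, -2.0, 134.5, -258.4, -42.3, 0.0, 0.0]
[0.0, 34.6, -13.3, -5.4, 0.0, 0.0, 0.0, 69.3, -26.5, -10.9, 0.0, 0.0, 0.0, 103.9, -39.8, -16.3, 0.0, 0.0]
```

play_rows(plan=[-10,0,0,0,0,0,-40,0,0,0,0,0,-75,0,0,0,0,0,-110,0,0,0,0,0,-150,0,0,0,0,0,-190,0,0,0,0,0,-230,0,0,0,0,0,-270,0,0,0,0,0])

```text
time_s: 9.45
tool_pos: [0.4519, -0.3422, 0.2968]
ee_rot: [[0.001, 0.999, -0.055], [-0.001, -0.055, -0.999], [-1.0, 0.001, 0.001]]
ft_force: [0.0, -1.1, -0.2]
gripper_width: 0.0425
```

play_rows(plan=[-1,-5,-34,-5,0,0,-2,-10,-68,-10,0,0,-3,-16,-102,-14.5,0,0,-4,-21,-136,-19,0,0,-5,-26,-170,-24,0,0,-6,-31,-204,-29,0,0,-7,-36,-238,-34,0,0,-8,-41,-272,-38.5,0,0])

```text
time_s: 10.12
tool_pos: [0.4256, -0.0674, 0.3027]
ee_rot: [[0.001, 0.813, 0.582], [-0.0, 0.582, -0.813], [-1.0, 0.001, 0.001]]
ft_force: [0.8, -0.1, 0.2]
gripper_width: 0.0426
```

play_rows(plan=[-1,17,-30,-5,0,0,-2,34,-60,-9.5,0,0,-2,51,-93,-15,0,0,-2,68,-126,-20.5,0,0,-2,84,-159,-26,0,0,-2,101,-192,-31.5,0,0,-2,118,-225,-37,0,0,-2,134,-258,-42,0,0])

```text
time_s: 10.78
tool_pos: [0.3854, 0.2207, 0.3047]
ee_rot: [[0.001, 0.214, 0.977], [0.0, 0.977, -0.214], [-1.0, 0.001, 0.001]]
ft_force: [0.8, -0.3, 0.8]
gripper_width: 0.0427
```

play_rows(plan=[0,35,-13,-5.5,0,0,0,69,-26,-11,0,0,0,104,-40,-16.5,0,0,0,104,-40,-16.5,0,0], hand=0.7)

```text
time_s: 11.12
tool_pos: [0.3684, 0.334, 0.3039]
ee_rot: [[-0.001, -0.078, 0.997], [0.001, 0.997, 0.078], [-1.0, 0.002, -0.0]]
ft_force: [-0.7, -0.1, -0.5]
gripper_width: 0.0599
```

Run:
```python
from h import *
o=log();print(o["time_s"],o["tool_pos"],o["joint_pos"],o["ee_rot"])
im=manip.get_image("wrist")[:,:,::-1];cv2.imwrite("pics/w6.png",im)
np.save("o6.npy",o,allow_pickle=True)
o=log();print(o["tool_pos"])
im=manip.get_image("scene")[:,:,::-1];cv2.imwrite("pics/s6.png",cv2.resize(im[130:340,180:330],None,fx=3.6,fy=2.8,interpolation=cv2.INTER_CUBIC))
```

```text
11.1167 [0.3684 0.334  0.3039] [0.5665 0.1556 0.0701 1.4849 0.0016 0.4887] [[-0.0006 -0.0778  0.997 ]
 [ 0.0015  0.997   0.0778]
 [-1.      0.0015 -0.0004]]
[0.3689 0.3317 0.3039]
```

View pics/w6.png

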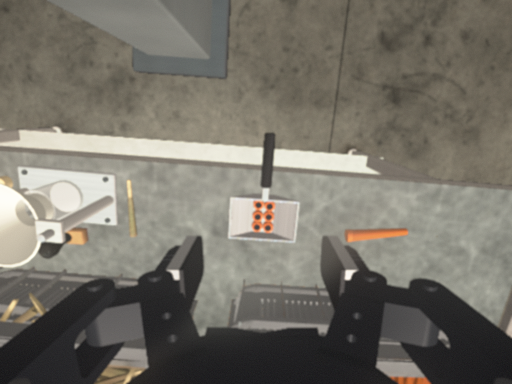

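View pics/s6.png

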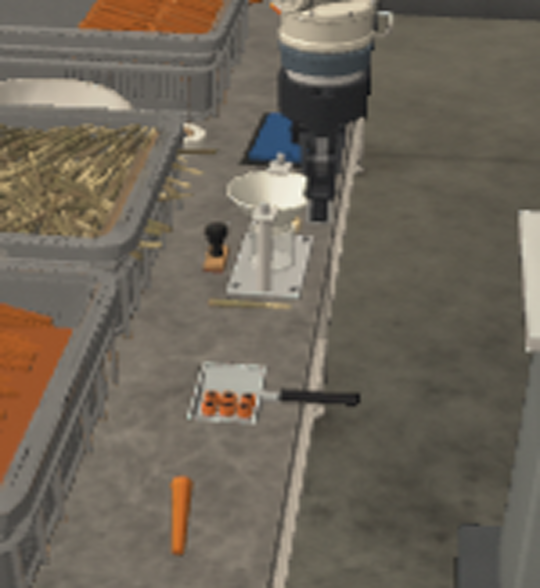

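The cover lies on the mat. In the wrist view the scoop's bowl corners are (229,197), (300,203), (297,242) and (229,239), and its handle runs (266,188)–(270,133).

Run:
```python
from h import *
o=np.load("o6.npy",allow_pickle=True).item();C=cam("wrist",o)
im=cv2.imread("pics/w6.png");g=cv2.cvtColor(im,cv2.COLOR_BGR2GRAY);hsv=cv2.cvtColor(im,cv2.COLOR_BGR2HSV)
m=(g<48).astype(np.uint8);m[:125]=0;m[196:]=0;m[:,:255]=0;m[:,285:]=0
k,l,s,c=cv2.connectedComponentsWithStats(m);i=1+np.argmax(s[1:,4]);print(s[i],c[i])
ys,xs=np.where(l==i)
mid=np.array([(xs[ys==y].mean(),y) for y in range(s[i,1]+3,s[i,1]+s[i,3]-3)])
P=onz(C,mid,.030);print(P[0],P[-1],P.mean(0));d=P[0]-P[-1]
f=cv2.fitLine(P[:,:2].astype(np.float32),cv2.DIST_HUBER,0,0.01,0.01).ravel();print("dir",f,np.degrees(np.arctan(f[1]/f[0])))
ends=onz(C,[(c[i][0],s[i,1]),(c[i][0],s[i,1]+s[i,3])],.034);print("ends",ends)
rim=onz(C,[(229,197),(300,203),(297,242),(229,239)],.029);print("rim",rim,rim.mean(0))
mo=cv2.inRange(hsv,(3,150,80),(14,255,255));mo[:,:240]=0;mo[:,290:]=0;mo[:195]=0;mo[245:]=0
print("caps",onz(C,[np.argwhere(mo)[:,::-1].mean(0)],.015))
print("tube",onz(C,[(348,237),(407,232)],.01))
```

```text
Traceback (most recent call last):
ValueError: attempt to get argmax of an empty sequence
```

```bash
cat > sc.py <<'E'
from h import *
def scoop(im,C,th,roi):
    g=cv2.cvtColor(im,cv2.COLOR_BGR2GRAY)
    x0,y0,x1,y1=roi;m=np.zeros_like(g);m[y0:y1,x0:x1]=(g<th)[y0:y1,x0:x1]
    k,l,s,c=cv2.connectedComponentsWithStats(m);i=1+np.argmax(s[1:,4]);print(s[i],c[i])
    ys,xs=np.where(l==i)
    mid=np.array([(xs[ys==y].mean(),y) for y in range(s[i,1]+3,s[i,1]+s[i,3]-3)])
    P=onz(C,mid,.030);print("first/last/mean",P[0],P[-1],P.mean(0))
    f=cv2.fitLine(P[:,:2].astype(np.float32),cv2.DIST_HUBER,0,0.01,0.01).ravel();print("dir",f,np.degrees(np.arctan(f[1]/f[0])))
    ends=onz(C,[mid[0]-[0,3],mid[-1]+[0,3]],.034);print("ends",ends)
E
python3 - <<'E'
from sc import *
o=np.load("o6.npy",allow_pickle=True).item();C=cam("wrist",o)
im=cv2.imread("pics/w6.png");g=cv2.cvtColor(im,cv2.COLOR_BGR2GRAY);hsv=cv2.cvtColor(im,cv2.COLOR_BGR2HSV)
print(g[175,255:285],g[150,255:285])
scoop(im,C,75,(250,125,290,197))
rim=onz(C,[(229,197),(300,203),(297,242),(229,239)],.029);print("rim",rim,rim.mean(0))
mo=cv2.inRange(hsv,(3,120,80),(14,255,255));mo[:,:240]=0;mo[:,290:]=0;mo[:195]=0;mo[245:]=0
print("caps",onz(C,[np.argwhere(mo)[:,::-1].mean(0)],.015))
print("tube",onz(C,[(348,237),(407,232)],.01))
E
```

```text
[158 156 159 163 166 156 114  76  63  64  68  67  68  71  68  65  84 123
 149 158 155 151 151 149 147 145 144 146 146 150] [231 231 232 230 232 233 231 207 141  81  58  57  60  66  68  68  67  64
 105 171 219 232 229 228 228 228 231 230 230 226]
[262 133  13  54 475] [267.5411 159.0863]
first/last/mean [0.3291 0.3412 0.03  ] [0.3957 0.3425 0.03  ] [0.3619 0.3419 0.03  ]
dir [1.     0.0095 0.3619 0.3419] 0.5444594
ends [[0.3248 0.3408 0.034 ]
 [0.3991 0.3427 0.034 ]]
rim [[0.4209 0.2904 0.029 ]
 [0.422  0.3948 0.029 ]
 [0.484  0.3972 0.029 ]
 [0.4871 0.2936 0.029 ]] [0.4535 0.344  0.029 ]
caps [[0.4517 0.3424 0.015 ]]
tube [[0.4775 0.4804 0.01  ]
 [0.462  0.5736 0.01  ]]
```

```bash
cat > kin.py <<'E'
from h import *
from scipy.optimize import least_squares
def fk(j,p):
    h,a2,a3,d,u,L=p[:6]
    c,s=np.cos(j[0]),np.sin(j[0]); er=np.array([c,s,0]);el=np.array([-s,c,0]);ez=np.array([0,0,1.])
    D=lambda a: np.sin(a)*er+np.cos(a)*ez   # angle from vertical
    q2=j[1]; q3=j[1]-j[2]*p[6] if len(p)>6 else j[1]-j[2]
    e=j[1]-j[2]+j[3]            # pi/2 => tool down
    et=np.cos(e)*er-np.sin(e)*ez   # tool dir at j5=0
    ex=np.sin(e)*er+np.cos(e)*ez
    P=h*ez+a2*D(j[1])+a3*D(j[1]-j[2]+np.pi/2)+d*el+u*ex
    k=getattr(fk,'sgn',1)
    T=np.cos(j[4])*et+k*np.sin(j[4])*el
    Rm=R.from_rotvec(0*ex).as_matrix()
    # frame
    nl=np.cross(T,ex) if True else el
    # tool z,y at j6: z az = j1-j6 when down
    z=np.cos(j[5])*ex+np.sin(j[5])*(nl)
    return P+L*T,np.c_[T,np.cross(z,T),z]
def data():
    return [json.loads(x) for x in open("log.jsonl")]
def fit(p0=(.2,.33,.31,.08,.1,.3)):
    Dt=data()
    f=lambda p:np.concatenate([fk(np.array(x["joint_pos"]),p)[0]-x["tool_pos"] for x in Dt])
    return least_squares(f,p0)
E
python3 - <<'E'
from kin import *
print(len(data()))
r=fit();print(r.x,np.sqrt(np.mean(r.fun**2))*1000,np.abs(r.fun).max())
x=data()[-1];print(fk(np.array(x["joint_pos"]),r.x)[1],np.array(x["ee_rot"]))
E
```

```text
15
[-0.3848  0.6212  0.3998  0.0837 -0.0012 -0.1083] 2.9716355704589104 0.007860719422489226
[[-0.0005 -0.0731  0.9973]
 [ 0.0001  0.9973  0.0731]
 [-1.      0.0001 -0.0005]] [[-0.0005 -0.0731  0.9973]
 [ 0.0001  0.9973  0.0731]
 [-1.      0.0001 -0.0005]]
```

Run:
```python
from kin import *
Dt=data();J=np.array([x["joint_pos"] for x in Dt]);T=np.array([x["tool_pos"] for x in Dt])
c,s=np.cos(J[:,0]),np.sin(J[:,0]); r=T[:,0]*c+T[:,1]*s; l=-T[:,0]*s+T[:,1]*c
print(l)
e=J[:,1]-J[:,2]+J[:,3]
def f(p):
    r0,h,a2,b2,a3,b3=p
    return np.r_[r0+a2*np.sin(J[:,1]+b2)+a3*np.sin(J[:,1]-J[:,2]+b3)-r, h+a2*np.cos(J[:,1]+b2)+a3*np.cos(J[:,1]-J[:,2]+b3)-T[:,2]-0*e]
for x0 in([.1,-.2,.4,0,.4,1.57],[0,0,.4,.5,.4,1.0]):
    q=least_squares(f,x0);print(q.x,np.sqrt(np.mean(q.fun**2))*1000); print(q.fun*1000)
print(e-np.pi/2)
```

```text
[0.0836 0.0841 0.0837 0.084  0.0836 0.0835 0.0835 0.0836 0.0836 0.0835
 0.0835 0.0836 0.0836 0.0841 0.0837]
[-0.0002 -0.2694  0.5853  0.0001  0.3993  1.4977] 0.34628517434954564
[ 0.2296 -0.7129 -0.3278 -0.076  -0.0588  1.0814  0.5442 -0.3396 -0.6359
  0.5837  0.5837 -0.3006 -0.2269 -0.3108 -0.0335 -0.0229 -0.0233 -0.0224
 -0.014  -0.0138  0.026   0.027   0.0353  0.0351 -0.0365 -0.0365  0.0442
  0.0442 -0.0214 -0.0208]
[-0.0002 -0.2694  0.5853  0.0001  0.3993  1.4977] 0.3462851743495681
[ 0.2296 -0.7129 -0.3278 -0.076  -0.0588  1.0814  0.5442 -0.3396 -0.6359
  0.5837  0.5837 -0.3006 -0.2269 -0.3108 -0.0335 -0.0229 -0.0233 -0.0224
 -0.014  -0.0138  0.026   0.027   0.0353  0.0351 -0.0365 -0.0365  0.0442
  0.0442 -0.0214 -0.0208]
[ 0.001  -0.0014 -0.0004  0.0004  0.0004  0.0036  0.0022 -0.     -0.0008
  0.0018  0.0018 -0.0002 -0.     -0.0003  0.0004]
```

```bash
cat > kin.py <<'E'
from h import *
from scipy.optimize import least_squares
def fk(j,p):
    h,a2,a3,b3,d,u,L=p
    c,s=np.cos(j[0]),np.sin(j[0]); er=np.array([c,s,0]);el=np.array([-s,c,0]);ez=np.array([0,0,1.])
    D=lambda a: np.sin(a)*er+np.cos(a)*ez
    e=j[1]-j[2]+j[3]
    et=np.cos(e)*er-np.sin(e)*ez
    ex=np.sin(e)*er+np.cos(e)*ez
    P=h*ez+a2*D(j[1])+a3*D(j[1]-j[2]+b3)+d*el+u*ex
    T=np.cos(j[4])*et+fk.k*np.sin(j[4])*el
    nl=np.cross(T,ex); z=np.cos(j[5])*ex+np.sin(j[5])*nl
    return P+L*T,np.c_[T,np.cross(z,T),z]
fk.k=1
def data():
    return [json.loads(x) for x in open("log.jsonl")]
def fit(p0=(.1,.585,.4,1.5,.083,0,.35)):
    Dt=data()
    f=lambda p:np.concatenate([np.r_[fk(np.array(x["joint_pos"]),p)[0]-x["tool_pos"],0.1*(fk(np.array(x["joint_pos"]),p)[1]-np.array(x["ee_rot"])).ravel()] for x in Dt])
    return least_squares(f,p0)
lo=np.array([-3.04,-.91,-1.04,-1.92,-1.52,-3.14]);hi=np.array([3.04,1.82,1.36,1.95,1.45,3.14])
def ik(pos,Rm,p,q0):
    f=lambda q:(lambda a:np.r_[(a[0]-pos),0.3*(a[1]-Rm).ravel()])(fk(q,p))
    r=least_squares(f,np.clip(q0,lo+1e-3,hi-1e-3),bounds=(lo,hi));return r.x,np.linalg.norm(r.fun)
E
python3 - <<'E'
from kin import *
r=fit();print(r.x,np.abs(r.fun).max())
E
```

```text
[ 0.1059  0.5846  0.3994  1.4967  0.0836 -0.      0.3751] 0.0001096284182751095
```

```bash
cat > plan.py <<'E'
from kin import *
P=(0.1059,0.5846,0.3994,1.4967,0.0836,0.0,0.3751)
MOUTH=np.array([.445,.036])
def scoopR(yaw,roll): return R.from_euler("z",yaw,degrees=True).as_matrix()@R.from_euler("x",roll,degrees=True).as_matrix()
# tool in scoop frame for a grasp with tilt tau: T = Rx(tau) applied to down tool with y along +scoop y
def tool(yaw,roll,tau): return scoopR(yaw,roll+tau)@down(90)
def tcp(grip,yaw,roll,tau,back=.019): # TCP given the grip point
    Rm=tool(yaw,roll,tau); return np.array(grip)+back*Rm[:,0],Rm
LIP=.0495
def pour_grip(yaw,roll,ziplip,gx=.085,aim=None,off=0.):
    """grip point so that pouring lip middle is at mouth axis, height ziplip; grip gx behind scoop origin"""
    s=np.sign(roll) if roll!=0 else 1
    lip=np.array([0,-s*LIP,.029])-np.array([-gx,0,.030])
    v=scoopR(yaw,roll)@lip
    a=MOUTH if aim is None else aim
    return np.array([a[0],a[1],ziplip])-v
E
python3 - <<'E'
from plan import *
fk.k=1;a=fit();fk.k=-1;b=fit();print(a.cost,b.cost);fk.k=1 if a.cost<b.cost else -1;print(fk.k)
q0=np.array(data()[-1]["joint_pos"])
res=[]
for s in(1,-1):
  for tau in(0,15,25):
    for yaw in range(-70,71,10):
      for zl in(.15,.17,.20):
        g=pour_grip(yaw,s*85,zl);pos,Rm=tcp(g,yaw,s*85,-s*tau)
        best=min((ik(pos,Rm,P,s0) for s0 in(q0,[0,.3,-.5,1.2,s*1.2*fk.k,0],[-.5,.3,-.5,1.2,-s*1.2*fk.k,0],[.5,.3,-.8,.5,1.,1],[.5,0,-.8,.5,-1.,1])),key=lambda r:r[1])
        if best[1]<1e-4: print(s,tau,yaw,zl,best[0],g); break
E
```

```text
2.6141828102305825e-08 1.4826132677934197e-06
1
1 0 -20 0.15 [-1.0588  0.4878 -0.9627  1.5576  0.8567 -1.4697] [0.3663 0.0682 0.1994]
1 0 -10 0.15 [-0.9769  0.5257 -0.8155  1.6793  0.7647 -1.4868] [0.3619 0.054  0.1994]
1 0 0 0.15 [-0.8951  0.5698 -0.6741  1.7861  0.6727 -1.501 ] [0.36   0.0393 0.1994]
1 0 10 0.15 [-0.8132  0.6168 -0.5378  1.8826  0.5805 -1.5134] [0.3607 0.0245 0.1994]
1 15 -40 0.2 [-1.1403 -0.0386 -1.0373  1.438   1.0147 -0.9451] [0.382  0.0932 0.2494]
1 15 -30 0.15 [-1.0814  0.1835 -1.0106  1.3451  0.9228 -1.0693] [0.373  0.0814 0.1994]
1 15 -20 0.15 [-1.0139  0.2586 -0.883   1.467   0.8324 -1.1594] [0.3663 0.0682 0.1994]
1 15 -10 0.15 [-0.942   0.3287 -0.7544  1.5757  0.7427 -1.2301] [0.3619 0.054  0.1994]
1 15 0 0.15 [-0.8675  0.3949 -0.6267  1.6747  0.6532 -1.2885] [0.36   0.0393 0.1994]
1 15 10 0.15 [-0.7915  0.4578 -0.5012  1.766   0.5636 -1.3387] [0.3607 0.0245 0.1994]
1 15 20 0.15 [-0.7146  0.5175 -0.3794  1.8502  0.4739 -1.383 ] [0.364  0.01   0.1994]
1 15 30 0.15 [-0.6371  0.5737 -0.2624  1.9277  0.384  -1.4232] [ 0.3697 -0.0036  0.1994]
1 25 -60 0.2 [-0.9
[... 2344 characters left out ...]
-10 0.15 [ 0.5486  0.416  -0.3776  1.6306 -0.7066  1.0554] [0.3607 0.0475 0.1994]
-1 25 0 0.15 [ 0.589   0.3516 -0.4898  1.4955 -0.8039  0.9284] [0.36   0.0327 0.1994]
-1 25 10 0.15 [ 0.6179  0.2824 -0.6039  1.3235 -0.8984  0.7596] [0.3619 0.018  0.1994]
-1 25 20 0.15 [ 0.63    0.2077 -0.7179  1.0928 -0.9828  0.5234] [0.3663 0.0038 0.1994]
-1 25 30 0.15 [ 0.6169  0.1265 -0.8297  0.7745 -1.0397  0.185 ] [ 0.373  -0.0094  0.1994]
-1 25 40 0.15 [ 0.5637  0.0372 -0.9361  0.3694 -1.0318 -0.2643] [ 0.382  -0.0212  0.1994]
-1 25 50 0.15 [ 0.4435 -0.0621 -1.0324 -0.024  -0.9067 -0.7411] [ 0.3929 -0.0312  0.1994]
-1 25 60 0.2 [ 0.2098 -0.2761 -0.9977 -0.0609 -0.6184 -1.1475] [ 0.4054 -0.0393  0.2494]
```

Run:
```python
from plan import *
fk.k=1
g=np.array([.3665,.3417,.030]);pos,Rm=tcp(g,1.3,0,15,back=.015)
pre=pos-.07*Rm[:,0]
q0=log()["joint_pos"]
for p in(pre,pos): print(p,ik(p,Rm,P,q0))
rows([(pre,Rm)],vt=30,vr=6)
```

```text
[0.3668 0.3275 0.0831] (array([ 0.3648,  0.1797, -0.5255,  0.776 ,  0.2463,  0.3532]), np.float64(3.5714726959064583e-10))
[0.3664 0.3456 0.0155] (array([ 0.404 ,  0.2805, -0.6056,  0.5853,  0.2426,  0.3935]), np.float64(1.2563365958309613e-09))
[27.6, -0.3, -0.3, 0.3, 0.0, 1.9, 55.2, -0.6, -0.6, 0.7, -0.1, 3.8, 82.8, -1.0, -1.0, 1.0, -0.1, 5.6, 110.4, -1.3, -1.3, 1.3, -0.2, 7.5, 138.0, -1.6, -1.6, 1.7, -0.2, 9.4, 165.6, -1.9, -1.9, 2.0, -0.3, 11.3, 193.2, -2.2, -2.2, 2.4, -0.3, 13.1, 220.9, -2.6, -2.6, 2.7, -0.4, 15.0]
```

play_rows(plan=[28,0,0,0.3,0,2,55,-0.5,-0.5,0.7,0,4,83,-1,-1,1,0,5.6,110,-1.3,-1.3,1.3,0,7.5,138,-1.6,-1.6,1.7,-0.2,9.4,165,-2,-2,2,-0.3,11.3,193,-2.2,-2.2,2.4,-0.3,13,219,-2.6,-2.6,2.7,-0.4,15], hand=0.4)

```text
time_s: 11.88
tool_pos: [0.3679, 0.3251, 0.0843]
ee_rot: [[-0.003, -0.017, 1.0], [0.26, 0.965, 0.017], [-0.966, 0.26, 0.002]]
ft_force: [1.2, 1.3, -1.1]
gripper_width: 0.0338
```

play_rows(plan=[0,0,0,0,0,0,0,0,0,0,0,0])

```text
time_s: 12.05
tool_pos: [0.3676, 0.3249, 0.0849]
ee_rot: [[-0.005, -0.016, 1.0], [0.257, 0.966, 0.017], [-0.966, 0.257, -0.001]]
ft_force: [0.8, 0.7, -0.0]
gripper_width: 0.0345
```

Run:
```python
from sc import *
o=log();print(o["time_s"],o["tool_pos"],o["joint_pos"],o["ee_rot"],o["gripper_width"])
np.save("o7.npy",o,allow_pickle=True)
im=manip.get_image("wrist")[:,:,::-1];cv2.imwrite("pics/w7.png",im)
```

```text
12.05 [0.3676 0.3249 0.0849] [ 0.4048  0.1757 -0.5184  0.7774  0.2408  0.4   ] [[-0.0054 -0.0161  0.9999]
 [ 0.2572  0.9662  0.017 ]
 [-0.9663  0.2572 -0.0011]] 0.03446217062806423
```

View pics/w7.png

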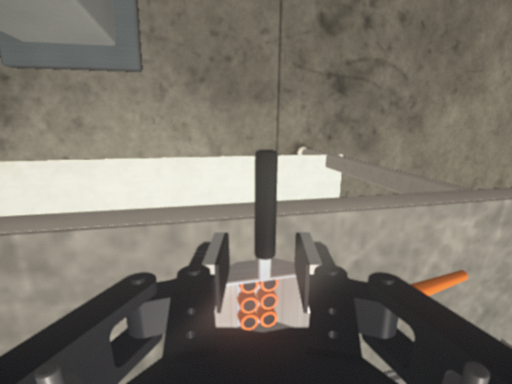

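The handle runs (265,150)–(265,258), midway between the fingertips at columns 222 and 306.

```bash
python3 - <<'E'
from kin import *
for k in(1,-1):
    fk.k=k;r=fit();print(k,r.cost,r.x,np.abs(r.fun).max())
def fk2(j,p):
    h,a2,a3,b3,d,u,L,w=p
    c,s=np.cos(j[0]),np.sin(j[0]); er=np.array([c,s,0]);el=np.array([-s,c,0]);ez=np.array([0,0,1.])
    D=lambda a: np.sin(a)*er+np.cos(a)*ez
    e=j[1]-j[2]+j[3];et=np.cos(e)*er-np.sin(e)*ez;ex=np.sin(e)*er+np.cos(e)*ez
    T=np.cos(j[4])*et+np.sin(j[4])*el;nl=np.cross(T,ex)
    pos=h*ez+a2*D(j[1])+a3*D(j[1]-j[2]+b3)+d*el+u*ex+w*et+L*T
    z=np.cos(j[5])*ex+np.sin(j[5])*nl
    return pos,np.c_[T,np.cross(z,T),z]
f=lambda p:np.concatenate([np.r_[fk2(np.array(x["joint_pos"]),p)[0]-x["tool_pos"],0.1*(fk2(np.array(x["joint_pos"]),p)[1]-np.array(x["ee_rot"])).ravel()] for x in data()])
r=least_squares(f,[.1,.585,.4,1.5,.083,0,.3,.07]);print(r.x,np.abs(r.fun).max())
E
python3 - <<'E'
from sc import *
o=np.load("o7.npy",allow_pickle=True).item();C=cam("wrist",o)
scoop(cv2.imread("pics/w7.png"),C,62,(245,140,285,262))
e=onz(C,[(230,222),(300,215)],0);print("edge",e)
o=fk_obs();print(o["tool_pos"])
E
```

```text
1 3.221593396598381e-05 [0.0385 0.5776 0.3981 1.483  0.0834 0.0021 0.3062] 0.006745774713353081
-1 0.0037872677062453968 [-0.4728  0.5422  0.3842  1.4133  0.0847  0.0207 -0.2126] 0.04384748127638889
[0.1283 0.5846 0.3994 1.4966 0.0836 0.     0.2947 0.1027] 1.2709222563245248e-11
[256 208  10  50 351] [259.567 235.302]
first/last/mean [0.3667 0.336  0.03  ] [0.4    0.3383 0.03  ] [0.3832 0.3384 0.03  ]
dir [0.9983 0.0578 0.3832 0.3384] 3.3106887
ends [[0.3632 0.335  0.034 ]
 [0.4004 0.3373 0.034 ]]
edge [[0.3844 0.3218 0.    ]
 [0.3827 0.3818 0.    ]]
[0.3686 0.3258 0.0861]
```

```bash
python3 - <<'E'
import re
s=open("kin.py").read()
s=s.replace("h,a2,a3,b3,d,u,L=p","h,a2,a3,b3,d,w,L=p").replace("+d*el+u*ex","+d*el+w*et")
open("kin.py","w").write(s)
t=open("plan.py").read();t=re.sub(r"P=\(.*\)","P=(0.1283,0.5846,0.3994,1.4966,0.0836,0.1027,0.2947)",t);open("plan.py","w").write(t)
E
python3 - <<'E'
from plan import *
o=np.load("o7.npy",allow_pickle=True).item();C=cam("wrist",o)
im=cv2.imread("pics/w7.png");g=cv2.cvtColor(im,cv2.COLOR_BGR2GRAY).astype(int)
pts=[]
for y in range(160,250,10):
    r=g[y,240:295];m=np.where(r<(60 if y>200 else 80))[0]+240;pts.append((m.mean(),y));print(y,m.min(),m.max(),r[20:30])
X=onz(C,pts,.030);print(X)
print(onz(C,[(265,150),(265,258)],.034))
x=data()[-1];print(fk(np.array(x["joint_pos"]),P)[0],x["tool_pos"])
E
```

```text
160 256 275 [62 63 65 66 66 64 68 69 67 67]
170 256 275 [70 67 67 66 70 70 67 69 71 70]
180 256 275 [66 69 69 71 70 70 70 71 72 72]
190 256 275 [69 67 67 70 68 69 70 73 74 73]
200 256 275 [63 68 67 66 67 68 69 71 69 75]
210 257 257 [62 63 63 64 67 66 67 68 69 71]
220 256 257 [61 61 62 61 64 63 63 67 69 71]
230 256 273 [58 59 58 60 60 65 65 66 67 67]
240 256 273 [55 57 57 59 61 63 63 68 68 67]
[[0.3308 0.3419 0.03  ]
 [0.3376 0.342  0.03  ]
 [0.3446 0.3422 0.03  ]
 [0.3517 0.3423 0.03  ]
 [0.359  0.3425 0.03  ]
 [0.3659 0.3364 0.03  ]
 [0.3734 0.3361 0.03  ]
 [0.3812 0.3394 0.03  ]
 [0.389  0.3397 0.03  ]]
[[0.3236 0.3403 0.034 ]
 [0.4017 0.3418 0.034 ]]
[0.3676 0.3249 0.0849] [0.3675719030077988, 0.32491303807697675, 0.08490712276737554]
```

Run:
```python
from plan import *
q0=np.array(data()[-1]["joint_pos"])
for tau in(10,15,20):
    for yaw in(-10,0,10,20,30):
      for zl in(.15,):
        g=pour_grip(yaw,-85,zl);pos,Rm=tcp(g,yaw,-85,tau,.015)
        best=min((ik(pos,Rm,P,s0) for s0 in(q0,[.6,.4,-.6,1.4,-1,1.],[.5,0,-.8,.5,-1.,1])),key=lambda r:r[1])
        print(tau,yaw,zl,best[0],best[1],g)
g=np.array([.3665,.342,.030]);pos,Rm=tcp(g,1.3,0,15,back=.015)
rows([(pos,Rm)],vt=15,vr=6)
```

```text
10 -10 0.15 [ 0.4924  0.6069 -0.3016  1.8243 -0.8617  1.2532] 8.299044060423045e-12 [0.3607 0.0475 0.1994]
10 0 0.15 [ 0.5207  0.54   -0.4196  1.6879 -0.9934  1.1469] 1.0916899452908476e-10 [0.36   0.0327 0.1994]
10 10 0.15 [ 0.5354  0.4563 -0.544   1.4922 -1.1283  0.9697] 7.716665321325488e-14 [0.3619 0.018  0.1994]
10 20 0.15 [ 0.5308  0.332  -0.6886  1.1436 -1.2533  0.6174] 7.972820669709386e-16 [0.3663 0.0038 0.1994]
10 30 0.15 [ 0.4982  0.1468 -0.9114  0.418  -1.3078 -0.098 ] 1.226883987923236e-12 [ 0.373  -0.0094  0.1994]
15 -10 0.15 [ 0.4809  0.5484 -0.3007  1.7542 -0.8405  1.1522] 8.682889965203373e-12 [0.3607 0.0475 0.1994]
15 0 0.15 [ 0.5069  0.475  -0.4174  1.6059 -0.9641  1.0187] 4.963446224459693e-14 [0.36   0.0327 0.1994]
15 10 0.15 [ 0.5188  0.3827 -0.5422  1.3936 -1.0856  0.8089] 1.6201320843393208e-14 [0.3619 0.018  0.1994]
15 20 0.15 [ 0.511   0.255  -0.6882  1.0445 -1.1874  0.4456] 2.2484757575576714e-10 [0.3663 0.0038 0.1994]
15 30 0.15 [ 0.4749  0.092  -0.8851  0.4609 -1.2185 -0.1415] 8.569703875928577e-13 [ 0.373  -0.0094  0.1994]
20 -10 0.15 [ 0.466   0.4908 -0.3025  1.6857 -0.8134  1.055 ] 5.541084840342063e-13 [0.3607 0.0475 0.1994]
20 0 0.15 [ 0.4888  0.4126 -0.4173  1.5299 -0.9276  0.8994] 3.6928807364657486e-14 [0.36   0.0327 0.1994]
20 10 0.15 [ 0.4972  0.3156 -0.5408  1.3117 -1.0343  0.6694] 1.6736359109191654e-11 [0.3619 0.018  0.1994]
20 20 0.15 [ 0.4855  0.1899 -0.6831  0.9815 -1.1149  0.3141] 9.951453717494365e-13 [0.3663 0.0038 0.1994]
20 30 0.15 [ 0.4452  0.0426 -0.857   0.5049 -1.1279 -0.1837] 3.8999989886472035e-14 [ 0.373  -0.0094  0.1994]
[14.7, 0.2, -0.4, 0.0, 0.0, 0.0, 29.4, 0.5, -0.8, -0.1, 0.1, 0.0, 44.0, 0.7, -1.1, -0.1, 0.1, 0.0, 58.7, 1.0, -1.5, -0.2, 0.1, 0.0, 73.4, 1.2, -1.9, -0.2, 0.2, 0.0]
```

play_rows(plan=[15,0.5,-0.5,0,0,0,29,0.5,-1,0,0,0,44,1,-1,0,0,0,58,1,-1,0,0,0,67,1,-1,0,0,0,72,1,-1,0,0,0,72,1,-1,0,0,0])

```text
time_s: 12.68
tool_pos: [0.3667, 0.3464, 0.0158]
ee_rot: [[-0.004, -0.02, 1.0], [0.259, 0.966, 0.02], [-0.966, 0.259, 0.001]]
ft_force: [-0.3, -0.5, -0.4]
gripper_width: 0.0343
```

Run:
```python
from h import *
o=log();print(o["time_s"],o["tool_pos"],o["ft_force"],o["gripper_width"])
im=manip.get_image("wrist")[:,:,::-1];cv2.imwrite("pics/w8.png",im)
o=log();print(o["time_s"],o["tool_pos"],o["ft_force"],o["gripper_width"])
```

```text
12.6833 [0.3667 0.3464 0.0158] [-0.3065 -0.5384 -0.4063] 0.03429908725091517
12.7333 [0.3667 0.3463 0.0162] [ 0.1114  0.2219 -0.9949] 0.03417701653284468
```

View pics/w8.png

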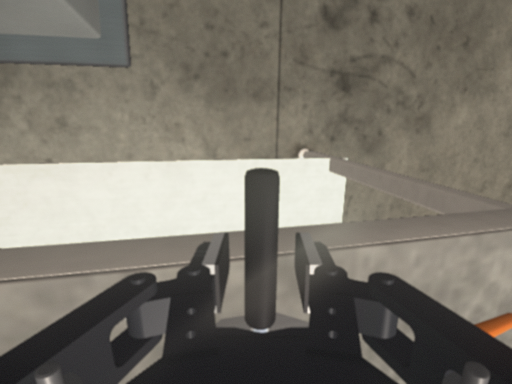

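Handle centred between the pads (261 vs pad midpoint ≈262). Closing.

play_rows(plan=[0,0,0,0,0,0,0,0,0,0,0,0,0,0,0,0,0,0,0,0,0,0,0,0,0,0,0,0,0,0,0,0,0,0,0,0], hand=0, newtons=100)

```text
time_s: 13.23
tool_pos: [0.3665, 0.3461, 0.0159]
ee_rot: [[-0.004, -0.02, 1.0], [0.259, 0.966, 0.02], [-0.966, 0.259, 0.001]]
ft_force: [-0.4, 0.6, 3.2]
gripper_width: 0.0127
```

Run:
```python
from plan import *
o=log();print(o["time_s"],o["tool_pos"],o["ft_force"],o["gripper_width"]);p,Rm=o["tool_pos"],o["ee_rot"]
rows([(p+[0,0,.12],Rm)],vt=15)
```

```text
13.2333 [0.3665 0.3461 0.0159] [-0.4477  0.5523  3.2258] 0.012741077135269238
[-14.5, 3.9, 0.0, 0.0, 0.0, 0.0, -29.0, 7.8, 0.0, 0.0, 0.0, 0.0, -43.5, 11.7, 0.1, 0.0, 0.0, 0.0, -57.9, 15.6, 0.1, 0.0, 0.0, 0.0, -72.4, 19.5, 0.1, 0.0, 0.0, 0.0, -86.9, 23.3, 0.1, 0.0, 0.0, 0.0, -101.4, 27.2, 0.1, 0.0, 0.0, 0.0, -115.9, 31.1, 0.2, 0.0, 0.0, 0.0]
```

play_rows(plan=[-4,1,0,0,0,0,-12,3,0,0,0,0,-22,6,0,0,0,0,-34,9,0,0,0,0,-46,12,0,0,0,0,-58,15.5,0,0,0,0,-66,17.5,0,0,0,0,-66,17.5,0,0,0,0])

```text
time_s: 13.9
tool_pos: [0.3669, 0.3462, 0.0856]
ee_rot: [[-0.002, -0.02, 1.0], [0.26, 0.965, 0.02], [-0.966, 0.26, 0.003]]
ft_force: [0.1, 0.0, -2.4]
gripper_width: 0.0129
```

Run:
```python
from h import *
o=log();print(o["time_s"],o["tool_pos"],o["ft_force"],o["torque"],o["gripper_width"])
im=manip.get_image("wrist")[:,:,::-1];cv2.imwrite("pics/w9.png",im)
im=manip.get_image("side")[:,:,::-1];cv2.imwrite("pics/sd9.png",cv2.resize(im[180:310,190:310],None,fx=4.5,fy=4.5,interpolation=cv2.INTER_CUBIC))
```

```text
13.9 [0.3669 0.3462 0.0856] [ 0.0568  0.0343 -2.386 ] [-0.2579  0.1216  0.0044] 0.012872268000576862
```

View pics/w9.png

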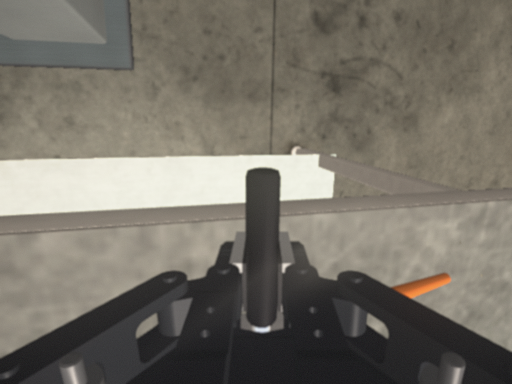

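View pics/sd9.png

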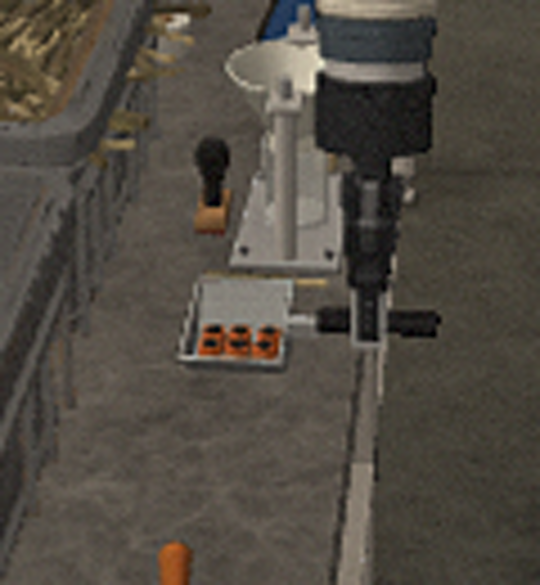

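```bash
cat > pour.py <<'E'
from plan import *
YAW=5.
def W(roll,zl,off=-.014):
    Ry=scoopR(YAW,0); aim=MOUTH+(Ry@[0,off,0])[:2]
    s=-1
    lip=np.array([0,LIP,.029])-np.array([-.085,0,.030])
    g=np.array([aim[0],aim[1],zl])-scoopR(YAW,roll)@lip
    return tcp(g,YAW,roll,15,.015)
E
python3 - <<'E'
from pour import *
o=log();p,Rm=o["tool_pos"],o["ee_rot"]
up=(p+[0,0,.165],Rm);A=W(0,.245)
q=o["joint_pos"]
for n,w in(("up",up),("A",A))+tuple((r,W(r,z)) for r,z in((-20,.22),(-40,.19),(-55,.165),(-70,.155),(-85,.15),(-90,.15))):
    q2,e=ik(w[0],w[1],P,q);print(n,w[0],q2,e,np.abs(q2-q).max());q=q2
rows([up],vt=25);print()
rows([A],vt=22,start=up)
E
```

```text
up [0.3662 0.3458 0.2488] [ 0.4483  0.0758 -0.1891  1.1941  0.2373  0.4416] 1.0210769630300323e-08 0.42823063128314165
A [ 0.3655 -0.0308  0.2315] [-0.497   0.0088 -0.3058  1.4029  0.2176 -0.6004] 5.065006947708308e-10 1.041976399304096
-20 [ 0.3657 -0.0327  0.2229] [-0.2515 -0.0646 -0.3726  1.2338 -0.0823 -0.34  ] 2.505811196655316e-08 0.2998866500899692
-40 [ 0.3653 -0.0288  0.209 ] [ 0.0328 -0.0368 -0.4525  1.1297 -0.4356 -0.0601] 2.039259915189137e-08 0.35334509506688394
-55 [ 0.3648 -0.0224  0.1946] [ 0.2271  0.0634 -0.5047  1.1191 -0.69    0.1817] 4.236955958887795e-09 0.2543304238693822
-70 [ 0.364  -0.0135  0.1933] [ 0.3799  0.2142 -0.5118  1.2356 -0.9016  0.4836] 6.76870574122044e-16 0.301949896270676
-85 [ 0.3631 -0.0027  0.1943] [ 0.4851  0.4154 -0.5003  1.4718 -1.0477  0.8877] 1.3756824578545091e-12 0.40406093051196623
-90 [0.3627 0.0012 0.1956] [ 0.51    0.4907 -0.4957  1.5766 -1.0778  1.0487] 5.281557800489413e-11 0.16095407601960265
[-22.8, 6.1, 0.0, 0.0, 0.0, 0.0, -45.5, 12.2, 0.0, 0.0, 0.0, 0.0, -68.3, 18.3, 0.1, 0.0, 0.0, 0.0, -91.1, 24.4, 0.1, 0.0, 0.0, 0.0, -113.8, 30.5, 0.1, 0.0, 0.0, 0.0, -136.6, 36.6, 0.1, 0.0, 0.0, 0.0, -159.4, 42.7, 0.2, 0.0, 0.0, 0.0]

[-4.5, -20.5, -0.5, -0.2, 0.1, 0.0, -9.0, -40.9, -0.9, -0.4, 0.1, 0.0, -13.5, -61.4, -1.4, -0.6, 0.2, 0.0, -17.9, -81.8, -1.8, -0.8, 0.2, 0.0, -22.4, -102.3, -2.3, -1.0, 0.3, 0.0, -26.9, -122.7, -2.7, -1.2, 0.4, 0.0, -31.4, -143.2, -3.2, -1.4, 0.4, 0.0, -35.9, -163.6, -3.6, -1.7, 0.5, 0.0]
[-4.5, -20.4, -1.1, -0.2, 0.1, 0.0, -9.0, -40.9, -2.2, -0.4, 0.1, 0.0, -13.4, -61.3, -3.2, -0.6, 0.2, 0.0, -17.9, -81.7, -4.3, -0.8, 0.2, 0.0, -22.4, -102.1, -5.4, -1.0, 0.3, 0.0, -26.9, -122.6, -6.5, -1.2, 0.4, 0.0, -31.4, -143.0, -7.6, -1.4, 0.4, 0.0, -35.8, -163.4, -8.6, -1.7, 0.5, 0.0]
[-4.5, -20.4, -1.7, -0.2, 0.1, 0.0, -8.9, -40.8, -3.4, -0.4, 0.1, 0.0]
```

play_rows(plan=[-12,3,0,0,0,0,-30,8,0,0,0,0,-52,14,0,0,0,0,-75,20,0,0,0,0,-98,26,0,0,0,0,-120,32,0,0,0,0,-142,38,0,0,0,0,-158,42.5,0,0,0,0])

```text
time_s: 14.67
tool_pos: [0.3661, 0.346, 0.2484]
ee_rot: [[-0.004, -0.019, 1.0], [0.259, 0.966, 0.02], [-0.966, 0.259, 0.001]]
ft_force: [0.4, -0.2, -1.7]
gripper_width: 0.0124
```

play_rows(plan=[-2,-10,0,0,0,0,-6,-26,-0.5,-0.3,0,0,-10,-46,-1,-0.6,0.2,0,-14.5,-66,-1.5,-0.8,0.2,0,-19,-87,-2,-1,0.3,0,-23.5,-107,-2.3,-1.2,0.4,0,-28,-128,-2.8,-1.4,0.4,0,-32.5,-148,-3.2,-1.6,0.5,0])

```text
time_s: 15.33
tool_pos: [0.365, 0.1931, 0.2387]
ee_rot: [[-0.016, -0.047, 0.999], [0.258, 0.965, 0.049], [-0.966, 0.259, -0.003]]
ft_force: [0.3, -0.2, -1.3]
gripper_width: 0.0127
```

play_rows(plan=[-4.5,-20.5,-1,-0.2,0,0,-9,-41,-2,-0.4,0,0,-13.5,-61.5,-3,-0.6,0.2,0,-18,-82,-4,-0.8,0.2,0,-22.5,-102,-5,-1,0.3,0,-27,-122,-6.5,-1.2,0.4,0,-31,-141,-7.5,-1.4,0.4,0,-34,-156,-8,-1.6,0.5,0])

```text
time_s: 16.0
tool_pos: [0.3649, 0.0334, 0.2313]
ee_rot: [[-0.024, -0.074, 0.997], [0.258, 0.963, 0.078], [-0.966, 0.259, -0.004]]
ft_force: [1.4, -0.9, -0.8]
gripper_width: 0.0128
```

Run:
```python
from pour import *
o=log();print(o["time_s"],o["tool_pos"],o["ft_force"],o["torque"],o["gripper_width"])
for n in("scene","wrist"):
    im=manip.get_image(n)[:,:,::-1]
    if n=="scene": im=cv2.resize(im[90:260,180:350],None,fx=3.5,fy=3.5,interpolation=cv2.INTER_CUBIC)
    cv2.imwrite(f"pics/{n}10.png",im)
o=log();print(o["time_s"],o["tool_pos"],o["joint_pos"])
rows([W(0,.245)],vt=20)
```

```text
16.0 [0.3649 0.0334 0.2313] [ 1.3564 -0.9407 -0.8216] [-0.4078  0.1187  0.0057] 0.012774702307411762
16.1 [0.3653 0.0331 0.2312] [-0.3399 -0.0191 -0.3331  1.3686  0.2379 -0.4284]
[-4.2, -15.4, -1.2, -0.2, 0.0, 0.0, -8.4, -30.8, -2.3, -0.4, 0.0, 0.0, -12.6, -46.1, -3.5, -0.5, 0.0, 0.0, -16.8, -61.5, -4.6, -0.7, -0.1, 0.0]
```

View pics/scene10.png

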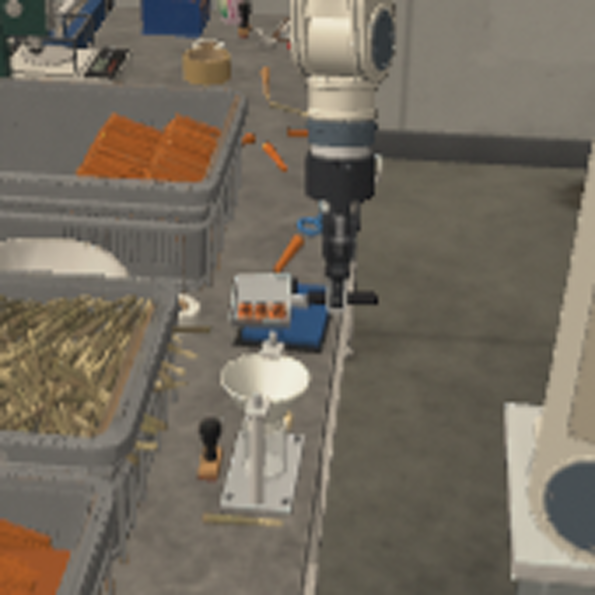

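View pics/wrist10.png

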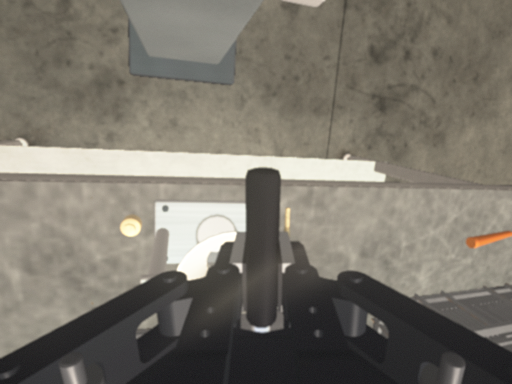

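The scoop is held level with all six caps in it (about (262,310) in the crop), and the funnel mouth ring is at about (265,379). I'll check the mouth position and plan the roll.

Run:
```python
from pour import *
C=cam("scene");print(onz(C,[(265/3.5+180-.4,379/3.5+90-.4)],.138))
S=[W(0,.245)]
rows([W(-10,.235),W(-20,.22),W(-30,.205),W(-40,.19)],vt=20,vr=5.5,start=S[0]);print()
rows([W(-48,.172),W(-55,.165)],vt=20,vr=4,start=W(-40,.19));print()
rows([W(-70,.155),W(-85,.15)],vt=20,vr=2.5,start=W(-55,.165))
```

```text
[[0.4447 0.0425 0.138 ]]
[0.7, -1.0, 0.0, 0.0, 0.0, -5.0, 1.4, -2.1, 0.0, 0.0, 0.0, -10.0, 4.6, -3.0, 0.0, 0.0, 0.0, -15.0, 7.8, -4.0, 0.0, 0.0, 0.0, -20.0, 11.3, -4.3, 0.0, 0.0, 0.0, -25.0, 14.7, -4.6, 0.0, 0.0, 0.0, -30.0, 18.5, -4.2, 0.0, 0.0, 0.0, -35.0, 22.3, -3.9, 0.0, 0.0, 0.0, -40.0]

[4.8, 3.9, 0.0, 0.0, 0.0, -4.0, 9.7, 7.9, 0.0, 0.0, 0.0, -8.0, 10.0, 9.9, 0.0, 0.0, 0.0, -11.5, 10.3, 11.9, 0.0, 0.0, 0.0, -15.0]

[-0.7, 1.1, 0.0, 0.0, 0.0, -2.1, -1.3, 2.2, 0.0, 0.0, 0.0, -4.3, -2.0, 3.3, 0.0, 0.0, 0.0, -6.4, -2.7, 4.4, 0.0, 0.0, 0.0, -8.6, -3.3, 5.5, 0.0, 0.0, 0.0, -10.7, -4.0, 6.6, 0.0, 0.0, 0.0, -12.9, -4.7, 7.7, 0.0, 0.0, 0.0, -15.0, -6.0, 9.0, 0.0, 0.0, 0.0, -17.5]
[-1.6, 0.8, 0.0, 0.0, 0.0, -2.5, -3.2, 1.7, 0.0, 0.0, 0.0, -5.0, -4.9, 2.5, 0.0, 0.0, 0.0, -7.5, -6.5, 3.3, 0.0, 0.0, 0.0, -10.0, -8.1, 4.2, 0.0, 0.0, 0.0, -12.5]
```

play_rows(plan=[-4,-15,-1,-0.2,0,0,-8.5,-31,-2.3,-0.4,0,0,-12.5,-46,-3.5,-0.5,0,0,-16.5,-58,-4.5,-0.7,0,0,-17,-62,-4.6,-0.7,0,0,-17,-62,-4.6,-0.7,0,0])

```text
time_s: 16.6
tool_pos: [0.366, -0.0297, 0.2324]
ee_rot: [[-0.023, -0.086, 0.996], [0.259, 0.962, 0.089], [-0.966, 0.26, 0.0]]
ft_force: [-0.1, 0.5, -1.8]
gripper_width: 0.013
```

play_rows(plan=[0.7,-1,0,0,0,-5,1.4,-2,0,0,0,-10,4.5,-3,0,0,0,-15,8,-4,0,0,0,-20,11.5,-4.5,0,0,0,-25,15,-4.5,0,0,0,-30,18.5,-4,0,0,0,-35,22,-4,0,0,0,-40])

```text
time_s: 17.27
tool_pos: [0.3657, -0.0265, 0.211]
ee_rot: [[0.043, -0.081, 0.996], [-0.423, 0.901, 0.091], [-0.905, -0.426, 0.004]]
ft_force: [-0.7, -0.3, -1.9]
gripper_width: 0.013
```

Run:
```python
from pour import *
o=log();print(o["time_s"],o["tool_pos"],o["ft_force"],o["joint_pos"])
for n in("side",):
    im=manip.get_image(n)[:,:,::-1]
    im=cv2.resize(im[110:260,180:330],None,fx=3.8,fy=3.8,interpolation=cv2.INTER_CUBIC)
    cv2.imwrite(f"pics/{n}11.png",im)
o=log();print(o["tool_pos"],W(-40,.19)[0])
rows([W(-48,.172),W(-55,.165)],vt=20,vr=4)
```

```text
17.2667 [ 0.3657 -0.0265  0.211 ] [-0.6932 -0.2721 -1.8632] [ 0.0413 -0.0391 -0.4504  1.1317 -0.4388 -0.0555]
[ 0.3646 -0.0259  0.2094] [ 0.3653 -0.0288  0.209 ]
[5.6, 2.7, 0.2, 0.1, 0.1, -3.8, 11.3, 5.5, 0.5, 0.2, 0.2, -7.5, 11.6, 7.5, 0.5, 0.2, 0.2, -11.0, 11.9, 9.5, 0.5, 0.2, 0.2, -14.5]
```

View pics/side11.png

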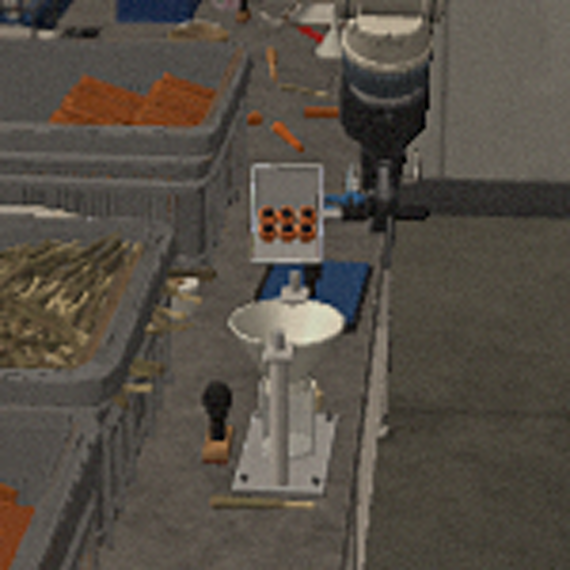

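play_rows(plan=[5,3,0,0,0,-3.8,10.5,5,0.3,0.1,0,-7.5,11.5,7,0.5,0.2,0,-11,12,9,0.5,0.2,0.2,-14.5])

```text
time_s: 17.65
tool_pos: [0.3657, -0.0237, 0.1958]
ee_rot: [[0.056, -0.066, 0.996], [-0.634, 0.768, 0.086], [-0.771, -0.637, 0.001]]
ft_force: [-0.7, -0.2, -2.8]
gripper_width: 0.013
```

Run:
```python
from pour import *
o=log();print(o["time_s"],o["tool_pos"],W(-55,.165)[0])
for n in("side",):
    im=manip.get_image(n)[:,:,::-1]
    im=cv2.resize(im[110:260,180:330],None,fx=3.8,fy=3.8,interpolation=cv2.INTER_CUBIC)
    cv2.imwrite(f"pics/{n}12.png",im)
rows([W(-70,.155),W(-85,.15)],vt=20,vr=2.)
```

```text
17.65 [ 0.3657 -0.0237  0.1958] [ 0.3648 -0.0224  0.1946]
[-0.7, 1.1, 0.0, 0.0, 0.0, -1.9, -1.3, 2.2, -0.1, 0.0, 0.0, -3.8, -2.0, 3.2, -0.1, 0.0, 0.0, -5.7, -2.7, 4.3, -0.2, 0.0, -0.1, -7.6, -3.3, 5.4, -0.2, 0.0, -0.1, -9.5, -4.0, 6.5, -0.3, 0.0, -0.1, -11.4, -4.6, 7.6, -0.3, 0.0, -0.1, -13.3, -5.3, 8.6, -0.3, 0.0, -0.1, -15.2]
[-1.2, 0.7, 0.0, 0.0, 0.0, -1.9, -2.4, 1.3, 0.0, 0.0, 0.0, -3.7, -3.6, 2.0, 0.0, 0.0, 0.0, -5.6, -4.7, 2.7, 0.0, 0.0, 0.0, -7.5, -5.9, 3.4, 0.0, 0.0, 0.0, -9.4, -7.1, 4.0, 0.0, 0.0, 0.0, -11.2, -8.3, 4.7, 0.0, 0.0, 0.0, -13.1, -9.5, 5.4, 0.0, 0.0, 0.0, -15.0]
```

View pics/side12.png

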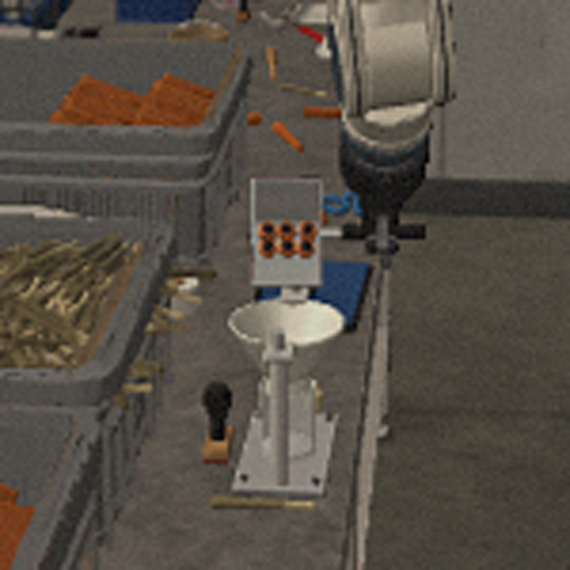

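play_rows(plan=[-0.7,1,0,0,0,-2,-1.3,2,0,0,0,-4,-2,3,0,0,0,-6,-2.7,4.3,0,0,0,-8,-3.3,5.4,-0.2,0,0,-9.5,-4,6.5,-0.3,0,0,-11.5,-4.6,7.6,-0.3,0,0,-13.5,-5.3,8.6,-0.3,0,0,-15])

```text
time_s: 18.37
tool_pos: [0.3647, -0.0141, 0.1943]
ee_rot: [[0.069, -0.05, 0.996], [-0.81, 0.58, 0.085], [-0.582, -0.813, -0.0]]
ft_force: [0.5, -0.7, -2.0]
gripper_width: 0.0129
```

Run:
```python
from pour import *
o=log();print(o["time_s"],o["tool_pos"],W(-70,.155)[0],o["joint_pos"])
for n in("side",):
    im=manip.get_image(n)[:,:,::-1]
    im=cv2.resize(im[110:260,180:330],None,fx=3.8,fy=3.8,interpolation=cv2.INTER_CUBIC)
    cv2.imwrite(f"pics/{n}13.png",im)
rows([W(-85,.15)],vt=20,vr=2.)
```

```text
18.3667 [ 0.3647 -0.0141  0.1943] [ 0.364  -0.0135  0.1933] [ 0.3733  0.2078 -0.5081  1.2334 -0.8941  0.4711]
[-1.2, 0.8, -0.1, 0.0, 0.0, -1.9, -2.4, 1.6, -0.1, 0.0, 0.0, -3.9, -3.6, 2.4, -0.2, 0.0, -0.1, -5.8, -4.8, 3.2, -0.2, 0.0, -0.1, -7.7, -6.0, 4.0, -0.3, 0.0, -0.1, -9.7, -7.2, 4.8, -0.4, 0.0, -0.1, -11.6, -8.4, 5.6, -0.4, 0.0, -0.1, -13.6, -9.6, 6.3, -0.5, 0.0, -0.2, -15.5]
```

View pics/side13.png

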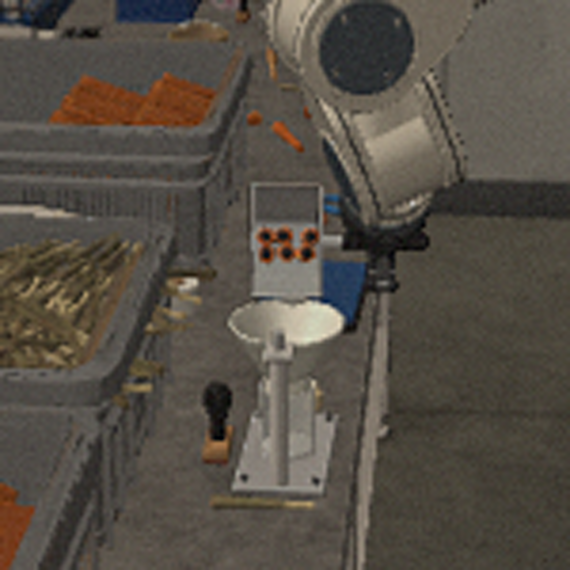

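play_rows(plan=[-1.2,1,0,0,0,-2,-2.4,1.6,0,0,0,-4,-3.6,2.4,0,0,0,-6,-4.8,3.2,0,0,0,-8,-6,4,-0.3,0,0,-10,-7.2,5,-0.4,0,0,-12,-8.4,5.6,-0.4,0,0,-14,-9.6,6.5,-0.5,0,0,-16])

```text
time_s: 19.08
tool_pos: [0.3633, -0.003, 0.1951]
ee_rot: [[0.079, -0.028, 0.997], [-0.939, 0.334, 0.084], [-0.335, -0.942, 0.0]]
ft_force: [0.2, 0.6, -1.1]
gripper_width: 0.013
```

Run:
```python
from pour import *
o=log();print(o["time_s"],o["tool_pos"],W(-85,.15)[0],o["ft_force"])
for n in("side",):
    im=manip.get_image(n)[:,:,::-1]
    im=cv2.resize(im[110:260,180:330],None,fx=3.8,fy=3.8,interpolation=cv2.INTER_CUBIC)
    cv2.imwrite(f"pics/{n}14.png",im)
```

```text
19.0833 [ 0.3633 -0.003   0.1951] [ 0.3631 -0.0027  0.1943] [ 0.1831  0.6033 -1.0506]
```

View pics/side14.png

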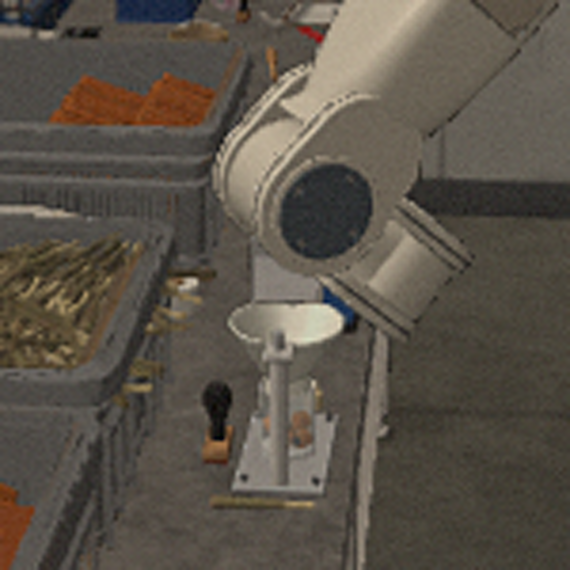

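Caps are visible in the jar at about (300,430). I'll tip slightly further, wait, and look again.

play_rows(plan=[-1.5,1,0,0,0,-2,-3,1,0,0,0,-4,-3,1,0,0,0,-4,-3,1,0,0,0,-4,-3,1,0,0,0,-4,-3,1,0,0,0,-4])

```text
time_s: 19.63
tool_pos: [0.3633, -0.0001, 0.1955]
ee_rot: [[0.082, -0.022, 0.996], [-0.96, 0.268, 0.085], [-0.269, -0.963, 0.001]]
ft_force: [-0.8, 0.1, -1.6]
gripper_width: 0.0127
```

Run:
```python
from pour import *
o=log();print(o["time_s"],o["tool_pos"],o["ft_force"])
a=manip.get_image("side")[:,:,::-1];b=manip.get_image("scene")[:,:,::-1]
f=lambda im:cv2.resize(im[165:255,215:285],None,fx=5.6,fy=5.6,interpolation=cv2.INTER_CUBIC)
cv2.imwrite("pics/jar15.png",np.hstack([f(a),f(b)]))
```

```text
19.6333 [ 0.3633 -0.0001  0.1955] [-0.7919  0.1239 -1.6423]
```

View pics/jar15.png

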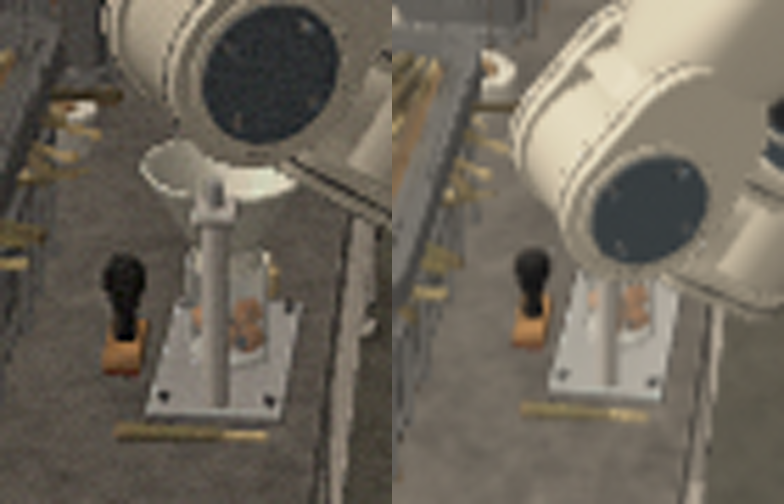

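Run:
```python
from pour import *
rows([W(-70,.165),W(-40,.2),W(0,.255)],vt=25,vr=6)
```

```text
[2.7, -2.7, -0.1, 0.0, 0.0, 4.9, 5.4, -5.5, -0.2, -0.1, 0.0, 9.7, 8.1, -8.2, -0.3, -0.1, -0.1, 14.6, 10.8, -10.9, -0.5, -0.1, -0.1, 19.4, 12.6, -14.2, -0.4, -0.1, -0.1, 24.4, 14.4, -17.4, -0.4, -0.1, -0.1, 29.4, 16.1, -20.6, -0.4, -0.1, -0.1, 34.4, 17.9, -23.8, -0.4, -0.1, -0.1, 39.4]
[-0.7, -3.6, 0.0, 0.0, 0.0, 5.0, -1.4, -7.2, 0.0, 0.0, 0.0, 10.0, -3.8, -9.3, 0.0, 0.0, 0.0, 15.7, -6.3, -11.4, 0.0, 0.0, 0.0, 21.4, -8.8, -13.4, 0.0, 0.0, 0.0, 27.1, -11.3, -15.5, 0.0, 0.0, 0.0, 32.9, -13.7, -17.6, 0.0, 0.0, 0.0, 38.6, -16.2, -19.7, 0.0, 0.0, 0.0, 44.3]
[-3.2, 0.2, 0.0, 0.0, 0.0, 5.7]
```

play_rows(plan=[2.5,-2.7,0,0,0,5,5.4,-5.5,0,0,0,10,8,-8,-0.3,0,0,15,11,-11,-0.5,0,0,19.5,12.6,-14,-0.4,0,0,24.5,14.4,-17.5,-0.4,0,0,29.5,16,-20.5,-0.4,0,0,34.5,18,-24,-0.4,0,0,39.5])

```text
time_s: 20.4
tool_pos: [0.365, -0.0235, 0.2146]
ee_rot: [[0.052, -0.07, 0.996], [-0.567, 0.819, 0.087], [-0.822, -0.57, 0.003]]
ft_force: [0.1, 0.2, -1.5]
gripper_width: 0.013
```

play_rows(plan=[-0.7,-3.6,0,0,0,5,-1.4,-7,0,0,0,10,-4,-9,0,0,0,15.5,-6.3,-11.4,0,0,0,21.5,-9,-13.5,0,0,0,27,-11,-15.5,0,0,0,33,-13.7,-17.6,0,0,0,38.5,-16,-19.7,0,0,0,44.5])

```text
time_s: 21.07
tool_pos: [0.3656, -0.0307, 0.2394]
ee_rot: [[-0.01, -0.085, 0.996], [0.168, 0.982, 0.085], [-0.986, 0.168, 0.005]]
ft_force: [0.6, -0.2, -1.1]
gripper_width: 0.0127
```

play_rows(plan=[-4,0,0,0,0,5.5,-8,0,0,0,0,5.5])

```text
time_s: 21.23
tool_pos: [0.3659, -0.0337, 0.2456]
ee_rot: [[-0.022, -0.079, 0.997], [0.263, 0.961, 0.082], [-0.965, 0.264, 0.0]]
ft_force: [-0.5, 0.1, -1.2]
gripper_width: 0.0127
```

Run:
```python
from pour import *
o=log();print(o["time_s"],o["tool_pos"],o["ft_force"],o["joint_pos"],o["ee_rot"])
a=manip.get_image("side")[:,:,::-1];b=manip.get_image("scene")[:,:,::-1]
f=lambda im:cv2.resize(im[140:255,210:290],None,fx=5,fy=5,interpolation=cv2.INTER_CUBIC)
cv2.imwrite("pics/jar16.png",np.hstack([f(a),f(b)]))
```

```text
21.2333 [ 0.3659 -0.0337  0.2456] [-0.4712  0.0594 -1.2096] [-0.507   0.0065 -0.2731  1.4419  0.221  -0.606 ] [[-0.0216 -0.0792  0.9966]
 [ 0.2628  0.9614  0.0821]
 [-0.9646  0.2636  0.    ]]
```

View pics/jar16.png

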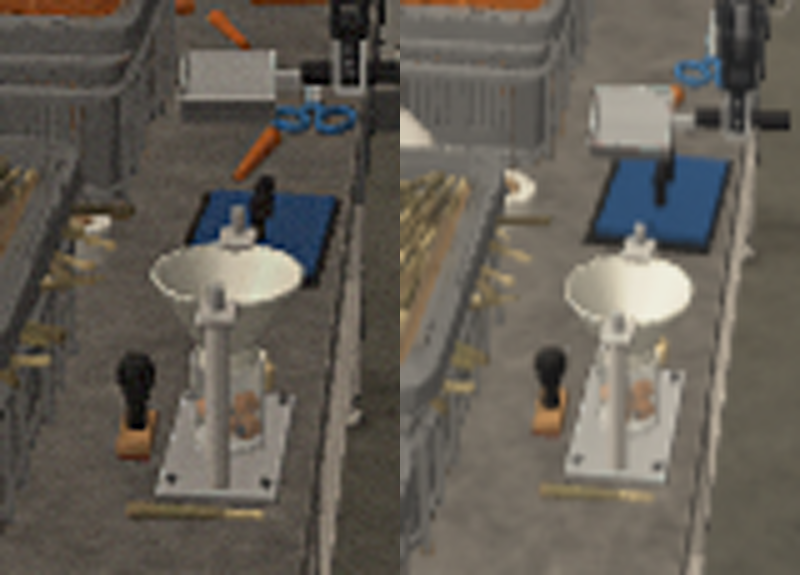

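The scoop and funnel are empty, and the caps show only inside the jar. I'll return the scoop to where it stood.

Run:
```python
from pour import *
o=log();Rg=tool(1.3,0,15)
up=(np.array([.3665,.346,.22]),Rg);lowp=(np.array([.3665,.346,.035]),Rg)
rows([up],vt=28);print();rows([lowp],vt=24,start=up)
```

```text
[8.7, 25.6, 2.3, 0.2, -0.1, 0.0, 17.4, 51.2, 4.6, 0.5, -0.1, 0.0, 26.2, 76.8, 6.9, 0.7, -0.2, 0.0, 34.9, 102.4, 9.2, 1.0, -0.2, 0.0, 43.6, 128.0, 11.5, 1.2, -0.3, 0.0, 52.3, 153.6, 13.8, 1.4, -0.4, 0.1, 61.1, 179.2, 16.1, 1.7, -0.4, 0.1, 69.8, 204.8, 18.4, 1.9, -0.5, 0.1]
[8.8, 25.7, 1.4, 0.2, -0.1, 0.0, 17.5, 51.3, 2.7, 0.5, -0.1, 0.0, 26.3, 77.0, 4.1, 0.7, -0.2, 0.0, 35.1, 102.6, 5.5, 1.0, -0.2, 0.0, 43.9, 128.3, 6.8, 1.2, -0.3, 0.0, 52.6, 153.9, 8.2, 1.4, -0.4, 0.1]

[22.3, -6.0, 0.0, 0.0, 0.0, 0.0, 44.7, -12.0, 0.0, 0.0, 0.0, 0.0, 67.0, -18.0, 0.0, 0.0, 0.0, 0.0, 89.3, -23.9, 0.0, 0.0, 0.0, 0.0, 111.7, -29.9, 0.0, 0.0, 0.0, 0.0, 134.0, -35.9, 0.0, 0.0, 0.0, 0.0, 156.4, -41.9, 0.0, 0.0, 0.0, 0.0, 178.7, -47.9, 0.0, 0.0, 0.0, 0.0]
```

play_rows(plan=[5,13,1,0.2,0,0,13,38,3.5,0.4,0,0,22,64,6,0.6,-0.2,0,30.5,90,8,0.8,-0.2,0,39,115,10.5,1,-0.3,0,48,141,12.5,1.3,-0.4,0,57,167,15,1.5,-0.4,0,65.5,192,17.5,1.8,-0.5,0])

```text
time_s: 22.0
tool_pos: [0.3647, 0.1734, 0.2326]
ee_rot: [[-0.011, -0.053, 0.999], [0.257, 0.965, 0.055], [-0.966, 0.257, 0.003]]
ft_force: [-0.2, -0.7, -1.6]
gripper_width: 0.0125
```

play_rows(plan=[9,25.5,1.5,0.2,0,0,17.5,51,3,0.5,0,0,26,77,4,0.7,0,0,35,102.5,5.5,1,-0.2,0,44,128,7,1.2,-0.3,0,52,152,8,1.4,-0.4,0,56.5,166,9,1.5,-0.4,0,56.5,166,9,1.5,-0.4,0])

```text
time_s: 22.67
tool_pos: [0.364, 0.3493, 0.2209]
ee_rot: [[-0.005, -0.03, 1.0], [0.259, 0.966, 0.03], [-0.966, 0.259, 0.003]]
ft_force: [0.2, 0.1, -1.5]
gripper_width: 0.0126
```

Run:
```python
from pour import *
o=log();print(o["time_s"],o["tool_pos"],o["ee_rot"]);Rg=tool(1.3,0,15)
rows([(np.array([.3665,.346,.035]),Rg)],vt=24)
```

```text
22.6667 [0.364  0.3493 0.2209] [[-0.0051 -0.0297  0.9995]
 [ 0.2586  0.9655  0.03  ]
 [-0.966   0.2586  0.0027]]
[22.3, -6.4, 0.2, 0.1, 0.0, 0.0, 44.7, -12.8, 0.5, 0.1, 0.0, 0.0, 67.0, -19.3, 0.7, 0.2, 0.0, 0.0, 89.4, -25.7, 0.9, 0.2, 0.0, 0.0, 111.7, -32.1, 1.2, 0.3, 0.0, 0.0, 134.0, -38.5, 1.4, 0.3, 0.0, 0.0, 156.4, -44.9, 1.7, 0.4, 0.0, 0.0, 178.7, -51.3, 1.9, 0.4, 0.0, 0.0]
```

play_rows(plan=[15,-4,0.2,0,0,0,37,-10.5,0.5,0.1,0,0,60,-17,0.8,0.2,0,0,84,-24,1,0.2,0,0,108,-31,1.5,0.3,0,0,132,-38,2,0.3,0,0,156,-45,2.5,0.4,0,0,172,-49.5,2.5,0.4,0,0])

```text
time_s: 23.33
tool_pos: [0.3669, 0.3427, 0.0404]
ee_rot: [[-0.006, -0.019, 1.0], [0.257, 0.966, 0.02], [-0.966, 0.257, -0.001]]
ft_force: [0.4, -0.4, -1.4]
gripper_width: 0.0127
```

play_rows(plan=[5,-1.3,0,0,0,0,9,-2.4,0,0,0,0,13,-3.5,0,0,0,0,17,-4.6,0,0,0,0,20,-5.4,0,0,0,0,22,-5.9,0,0,0,0,22,-5.9,0,0,0,0])

```text
time_s: 23.92
tool_pos: [0.3684, 0.3432, 0.019]
ee_rot: [[-0.006, -0.018, 1.0], [0.259, 0.966, 0.019], [-0.966, 0.259, -0.001]]
ft_force: [-0.6, -0.1, -0.9]
gripper_width: 0.0126
```

Run:
```python
from h import *
o=log();print(o["time_s"],o["tool_pos"],o["ft_force"],o["torque"],o["ee_rot"])
```

```text
23.9167 [0.3684 0.3432 0.019 ] [-0.6054 -0.07   -0.8885] [-0.3118  0.1292  0.0133] [[-0.0058 -0.0181  0.9998]
 [ 0.2588  0.9657  0.019 ]
 [-0.9659  0.2589 -0.0009]]
```

3 mm to go; easing down to contact.

play_rows(plan=[1,-0.3,0,0,0,0,2,-0.5,0,0,0,0,2.8,-0.7,0,0,0,0,3,-0.8,0,0,0,0])

```text
time_s: 24.25
tool_pos: [0.3684, 0.3435, 0.0162]
ee_rot: [[-0.006, -0.018, 1.0], [0.26, 0.966, 0.019], [-0.966, 0.26, -0.001]]
ft_force: [-3.0, 0.7, 3.9]
gripper_width: 0.0126
```

play_rows(plan=[0.5,0,0,0,0,0,0.5,0,0,0,0,0])

```text
time_s: 24.42
tool_pos: [0.3683, 0.3436, 0.0158]
ee_rot: [[-0.006, -0.018, 1.0], [0.26, 0.966, 0.019], [-0.966, 0.26, -0.001]]
ft_force: [-2.8, -0.4, 5.5]
gripper_width: 0.0127
```

Run:
```python
from h import *
o=log();print(o["time_s"],o["tool_pos"],o["ft_force"],o["torque"])
im=manip.get_image("side")[:,:,::-1];cv2.imwrite("pics/sd17.png",cv2.resize(im[180:310,190:310],None,fx=4.5,fy=4.5,interpolation=cv2.INTER_CUBIC))
```

```text
24.4167 [0.3683 0.3436 0.0158] [-2.8205 -0.4061  5.4708] [-0.0017  0.3662  0.1618]
```

View pics/sd17.png

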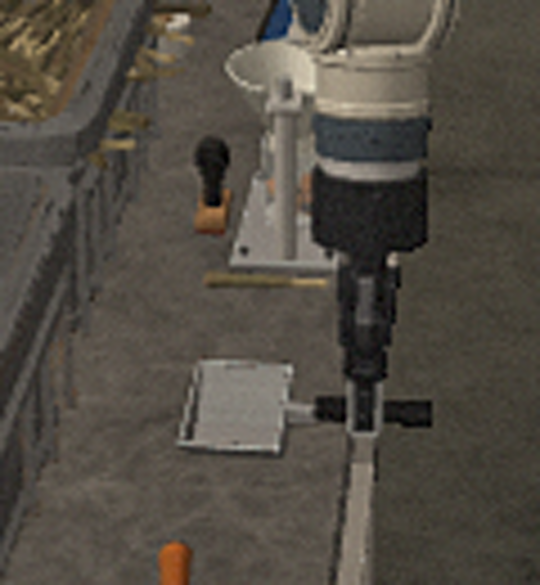

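On the table with about 6 N contact; releasing, then backing out along the tool axis.

play_rows(plan=[0,0,0,0,0,0,0,0,0,0,0,0,0,0,0,0,0,0,0,0,0,0,0,0,0,0,0,0,0,0], hand=0.42)

```text
time_s: 24.88
tool_pos: [0.3684, 0.3433, 0.0154]
ee_rot: [[-0.006, -0.018, 1.0], [0.259, 0.966, 0.019], [-0.966, 0.259, -0.001]]
ft_force: [0.1, 0.3, -0.3]
gripper_width: 0.0359
```

play_rows(plan=[-5,0,0,0,0,0,-15,0,0,0,0,0,-30,0,0,0,0,0,-50,0,0,0,0,0,-80,0,0,0,0,0,-110,0,0,0,0,0,-140,0,0,0,0,0,-170,0,0,0,0,0])

```text
time_s: 25.55
tool_pos: [0.369, 0.2988, 0.1815]
ee_rot: [[-0.006, -0.018, 1.0], [0.259, 0.966, 0.019], [-0.966, 0.259, -0.001]]
ft_force: [0.7, 0.9, -0.2]
gripper_width: 0.0359
```

play_rows(plan=[-30,0,-10,0,0,0,-60,0,-20,0,0,0,-80,0,-20,0,0,0,-80,0,-20,0,0,0,-80,0,-20,0,0,0])

```text
time_s: 25.97
tool_pos: [0.3502, 0.2781, 0.2581]
ee_rot: [[-0.003, -0.018, 1.0], [0.26, 0.966, 0.018], [-0.966, 0.26, 0.001]]
ft_force: [0.6, -0.1, -0.4]
gripper_width: 0.0358
```

Run:
```python
from pour import *
o=log();print(o["time_s"],o["tool_pos"],o["ft_force"],o["gripper_width"])
np.save("o18.npy",o,allow_pickle=True)
w=manip.get_image("wrist")[:,:,::-1];cv2.imwrite("pics/w18.png",w)
a=manip.get_image("side")[:,:,::-1];b=manip.get_image("scene")[:,:,::-1]
f=lambda im:cv2.resize(im[165:345,205:305],None,fx=3.3,fy=3.3,interpolation=cv2.INTER_CUBIC)
cv2.imwrite("pics/end18.png",np.hstack([f(a),f(b)]))
C=cam("scene");hsv=cv2.cvtColor(b,cv2.COLOR_BGR2HSV);m=cv2.inRange(hsv,(95,120,40),(125,255,255))
k,l,s,c=cv2.connectedComponentsWithStats(m)
for i in range(1,k):
    if s[i,4]>200 and s[i,0]>220:
        cn=cv2.convexHull(np.argwhere(l==i)[:,::-1].astype(np.int32))[:,0].astype(float)
        print(s[i],cv2.minAreaRect(onz(C,cn,.011)[:,:2].astype(np.float32)*1000))
```

```text
25.9667 [0.3502 0.2781 0.2581] [ 0.6368 -0.0952 -0.376 ] 0.03575811833219174
[221  84  18  16 245] ((859.6937866210938, -1694.7352294921875), (140.4052734375, 382.0964660644531), 8.383322715759277)
[249 171  24  18 277] ((455.72515869140625, -336.0045166015625), (164.07113647460938, 106.2303466796875), 86.68816375732422)
```

View pics/end18.png

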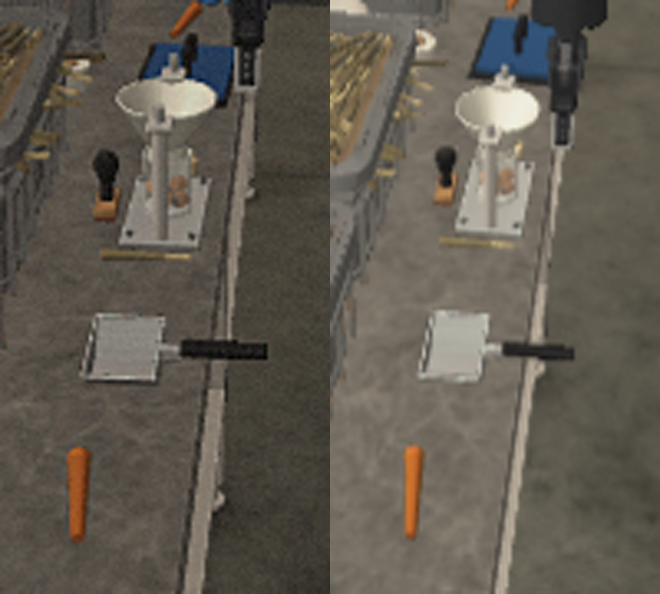

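View pics/w18.png

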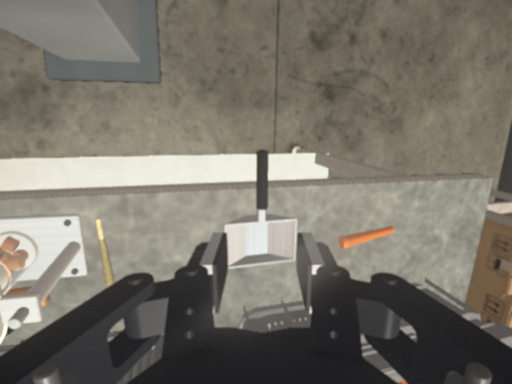

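The scoop stands upright and empty, and the cover is on the mat. I'll count the caps by looking straight down the funnel.

Run:
```python
from pour import *
A=(np.array([.42,.16,.33]),down(90));B=(np.array([.513,.036,.33]),down(88))
q,e=ik(*B,P,fk_obs()["joint_pos"]);print(q,e)
rows([A,B],vt=36,vr=6)
```

```text
[-0.0932  0.1872  0.1749  1.5585  0.     -0.0583] 8.071006572099968e-10
[-20.5, -19.2, 13.6, 0.2, -0.1, -3.0, -41.0, -38.5, 27.2, 0.4, -0.1, -6.0, -61.5, -57.7, 40.8, 0.6, -0.2, -9.0, -82.1, -77.0, 54.4, 0.8, -0.2, -12.0, -102.6, -96.2, 68.0, 1.1, -0.3, -15.0, -109.1, -120.5, 86.2, 1.5, -0.3, -15.0, -115.7, -144.8, 104.3, 1.9, -0.4, -15.0, -122.2, -169.1, 122.4, 2.3, -0.5, -15.0]
[0.0, -24.4, 19.1, 0.4, 0.0, 0.0, 0.0, -48.8, 38.2, 0.8, 0.0, 0.0]
```

play_rows(plan=[-20,-19,13.5,0,0,-3,-41,-38,27,0.4,0,-6,-61,-58,41,0.6,0,-9,-82,-77,54,0.8,0,-12,-102,-96,68,1,0,-15,-109,-120,86,1.5,0,-15,-116,-145,104,2,-0.4,-15,-122,-169,122,2.3,-0.5,-15])

```text
time_s: 26.78
tool_pos: [0.4764, 0.0849, 0.3299]
ee_rot: [[0.001, 0.021, 1.0], [0.0, 1.0, -0.021], [-1.0, 0.0, 0.001]]
ft_force: [0.2, 1.0, 0.8]
gripper_width: 0.0358
```

play_rows(plan=[0,-24,19,0.4,0,0,0,-49,38,0.8,0,0,0,-49,38,0.8,0,0,0,-49,38,0.8,0,0])

```text
time_s: 27.12
tool_pos: [0.5132, 0.0348, 0.3289]
ee_rot: [[-0.001, 0.038, 0.999], [0.0, 0.999, -0.038], [-1.0, 0.0, -0.001]]
ft_force: [0.3, 0.7, -0.8]
gripper_width: 0.0361
```

Run:
```python
from h import *
o=log();print(o["time_s"],o["tool_pos"]);C=cam("wrist",o)
w=manip.get_image("wrist")[:,:,::-1]
u,v=proj(C,[.445,.037,.08])[0].astype(int);print(u,v)
a=w[max(v-60,0):v+60,u-70:u+70]
cv2.imwrite("pics/w19.png",cv2.resize(a,None,fx=5,fy=5,interpolation=cv2.INTER_CUBIC))
```

```text
27.1167 [0.5132 0.0348 0.3289]
261 113
```

View pics/w19.png

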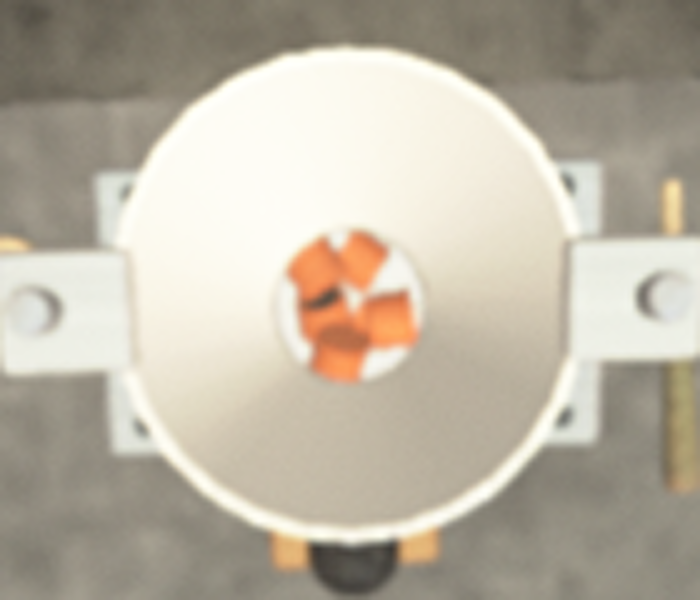

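I can make out five caps through the spout at about (320,270), (362,258), (325,318), (388,320) and (340,360). A sixth may be hidden, so I'll look from other angles.

Run:
```python
import cv2,numpy as np
a=cv2.imread("pics/w18.png")[205:330,0:125]
cv2.imwrite("pics/w18z.png",cv2.resize(a,None,fx=4.8,fy=4.8,interpolation=cv2.INTER_CUBIC))
```

play_rows(plan=[0,15,-10,0,0,0,0,35,-25,0,0,0,0,40,-30,0,0,0,0,40,-30,0,0,0])

```text
time_s: 27.5
tool_pos: [0.4824, 0.0789, 0.3313]
ee_rot: [[0.003, 0.033, 0.999], [0.0, 0.999, -0.033], [-1.0, 0.0, 0.003]]
ft_force: [0.4, -1.3, -0.4]
gripper_width: 0.036
```

Run:
```python
from h import *
o=log();print(o["time_s"],o["tool_pos"]);C=cam("wrist",o)
w=manip.get_image("wrist")[:,:,::-1];cv2.imwrite("pics/w20f.png",w)
u,v=proj(C,[.445,.037,.06])[0].astype(int);print(u,v)
a=w[max(v-50,0):v+50,max(u-60,0):u+60]
cv2.imwrite("pics/w20.png",cv2.resize(a,None,fx=6,fy=6,interpolation=cv2.INTER_CUBIC))
```

```text
27.5 [0.4824 0.0789 0.3313]
230 137
```

View pics/w20.png

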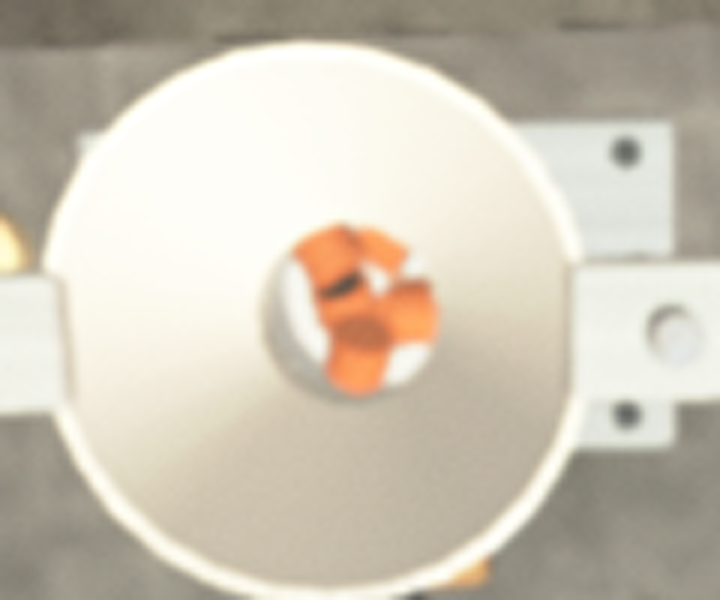

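View pics/w18z.png

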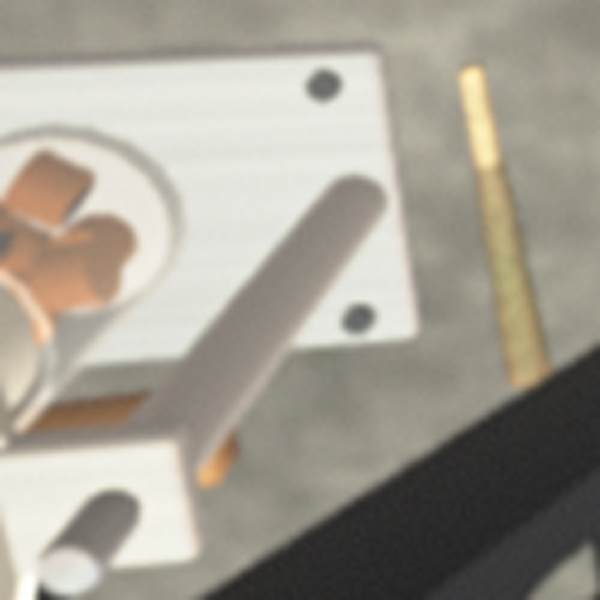

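View pics/w20f.png

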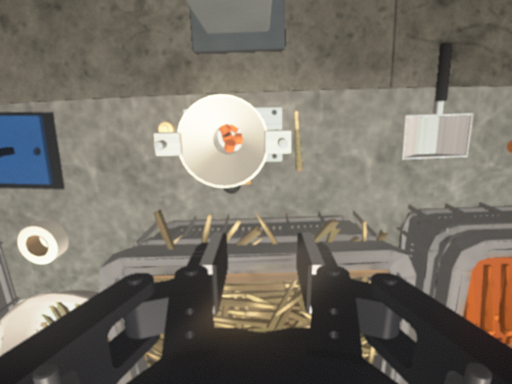

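Run:
```python
from pour import *
o=fk_obs()
for pos in((.36,.2,.25),(.36,.18,.22),(.35,.22,.2)):
    Rm=tool(5,-40,0);q,e=ik(np.array(pos),Rm,P,o["joint_pos"])
    C=cam("wrist",{"ee_rot":Rm,"tool_pos":np.array(pos)})
    print(pos,q,e,C[2],proj(C,[[.445,.036,.02],[.445,.036,.07],[.445,.036,.138]]))
A=(np.array([.37,.19,.3]),tool(5,-10,0))
B=(np.array([.36,.2,.22]),tool(5,-40,0))
rows([A,B],vt=36,vr=6)
```

```text
(0.36, 0.2, 0.25) [ 0.6852  0.3025 -0.0709  1.6387 -0.5601  0.7268] 2.3646226151024705e-12 [0.2868 0.2865 0.3595] [[272.9948 208.6406]
 [250.8608 216.9414]
 [213.5928 230.9011]]
(0.36, 0.18, 0.22) [ 0.6541  0.2923 -0.1635  1.5384 -0.5731  0.6933] 2.601174922616812e-10 [0.2868 0.2665 0.3295] [[271.0133 217.538 ]
 [246.7025 227.4447]
 [204.9866 244.4114]]
(0.35, 0.22, 0.2) [ 0.7272  0.3506 -0.1351  1.5496 -0.5417  0.7711] 1.9306200964803537e-09 [0.2768 0.3065 0.3095] [[240.2102 219.2814]
 [213.8009 229.0179]
 [168.9712 245.5234]]
[6.2, 21.6, -23.4, -1.4, -0.1, -2.0, 12.4, 43.2, -46.8, -2.8, -0.2, -4.0, 18.5, 64.8, -70.2, -4.1, -0.3, -6.0, 24.7, 86.4, -93.6, -5.5, -0.3, -8.0, 30.9, 108.0, -116.9, -6.9, -0.4, -10.0, 44.2, 109.7, -118.7, -6.9, -0.7, -15.0, 57.6, 111.3, -120.5, -6.8, -1.0, -20.0, 70.9, 112.9, -122.2, -6.8, -1.3, -25.0]
[11.3, 7.3, -1.5, 0.0, 0.0, -5.0, 22.6, 14.5, -3.0, 0.0, 0.0, -10.0, 34.0, 21.8, -4.5, 0.0, 0.0, -15.0]
```

play_rows(plan=[6,21.5,-23.5,-1.4,0,-2,12,43,-47,-2.8,0,-4,18.5,65,-70,-4,0,-6,25,86,-94,-5.5,-0.3,-8,31,108,-117,-7,-0.4,-10,44,110,-119,-7,-0.7,-15,57,111,-120,-7,-1,-20,71,113,-122,-7,-1.3,-25])

```text
time_s: 28.22
tool_pos: [0.3666, 0.1947, 0.26]
ee_rot: [[0.039, -0.08, 0.996], [-0.424, 0.901, 0.089], [-0.905, -0.426, 0.001]]
ft_force: [-0.1, -0.9, -0.2]
gripper_width: 0.0362
```

play_rows(plan=[11,7,-1.5,0,0,-5,22,14.5,-3,0,0,-10,34,22,-4.5,0,0,-15,34,22,-4.5,0,0,-15])

```text
time_s: 28.55
tool_pos: [0.3605, 0.2001, 0.2155]
ee_rot: [[0.051, -0.074, 0.996], [-0.647, 0.757, 0.089], [-0.761, -0.649, -0.009]]
ft_force: [0.0, -0.8, -1.1]
gripper_width: 0.0358
```

Run:
```python
from h import *
o=log();print(o["time_s"],o["tool_pos"]);C=cam("wrist",o)
w=manip.get_image("wrist")[:,:,::-1]
u,v=proj(C,[.445,.037,.04])[0].astype(int);print(u,v)
a=w[max(v-50,0):v+60,max(u-60,0):u+60]
cv2.imwrite("pics/w21.png",cv2.resize(a,None,fx=5.4,fy=5.4,interpolation=cv2.INTER_CUBIC))
```

```text
28.55 [0.3605 0.2001 0.2155]
250 218
```

View pics/w21.png

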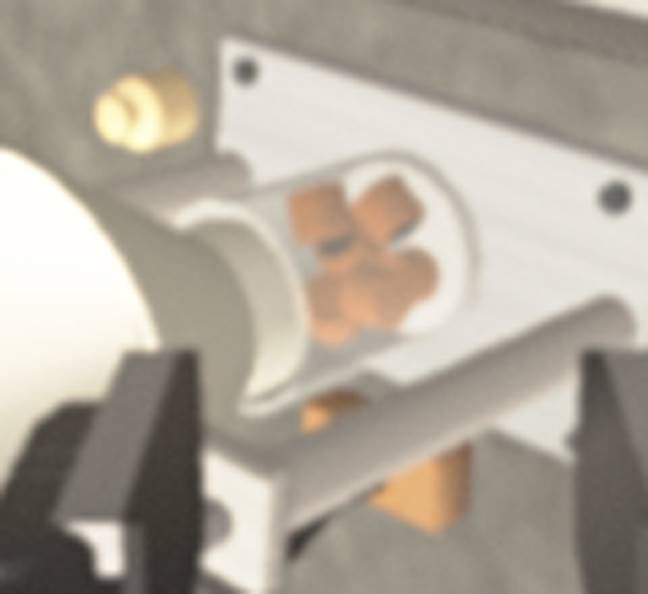

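In the jar I can now see six caps, at about (318,210), (390,208), (345,250), (325,310), (370,290) and (415,270), and no strays. Handing in.

play_rows(plan=[-20,0,0,0,0,0,-40,0,0,0,0,0,-40,0,0,0,0,0,-40,0,0,0,0,0])

```text
time_s: 28.93
tool_pos: [0.3597, 0.2252, 0.2514]
ee_rot: [[0.056, -0.067, 0.996], [-0.638, 0.765, 0.087], [-0.768, -0.64, 0.0]]
ft_force: [0.5, 0.2, -0.1]
gripper_width: 0.0357
```

Run:
```python
from station import manip
print(manip.close_job())
```

```text
the job is handed in; nothing more can be done
None
```

The job is done and handed in at about 29 s; no verdict was reported. I lifted the cover straight up off the dowels and laid it on the mat. I then took the scoop by its handle, rolled it to about 90° over the funnel, and set it down empty where it had stood.

**Last checks:**
- **Cover:** it lies flat on the mat. The final scene camera put its centre about 9 mm from the mat centre; the arm's own reading at release was about 1 mm off.
- **Caps:** six are visible in the jar in the last oblique view, partly overlapping. The earlier views straight down the spout showed only five, with the sixth hidden. There were no strays in the funnel, in the scoop or on the table.
- **Scoop:** it is upright, empty and released.
- **Other things on the table:** they look unmoved by eye in the pictures; I did not re-measure them.
- **Arm:** it is clear of everything, with wrist force near 0 N.

**A disagreement:** a rough reading in one view put the funnel's mouth about 6 mm further along y than the dowels did. I used the dowel position.

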